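# Wash the brush, close the jars and nest the tumblers

## Task

Clear up this egg-dyeing table: wash the flat brush by dipping its bristles well down inside the wide open jar for a moment and then inside the narrow one, and lay it level across both bars of the brush rest with the bristles overhanging clear of the bars; then close each jar with its own knobbed lid. Nest all the empty tumblers one inside another in a single upright stack on the steel tray, but leave every tumbler with an egg in it standing where it is, its egg inside, and do not knock over or push away the jars or the candle.

Things in the scene. Friction and masses are not known exactly. Their poses are not given: they have to be found in the camera images.
- brush: flat brush, 200 mm long, 40 to 85 g, lying flat. Origin: underside, mid-length; x from handle to bristles, z up. Wooden handle 18 mm wide, 13 mm thick from x=-100 to +15 mm (rounded tail 25 mm wide round x=-88), steel ferrule 30 mm wide, 13 mm thick to x=+55, rigid dark bristles 28 mm wide, 10 mm thick to x=+100; all mid-planes 6.5 mm above the underside. Balances near x=+5 mm
- brush_tip (a point): the end of the bristles, mid-width and mid-thickness: 100 mm along the brush's x and 6.5 mm above its underside
- brush_grip (a point): middle of the brush handle at mid-thickness (x=0, 6.5 mm above the underside)
- wide_jar: clear glass jar, open, loose, 0.65 kg: 104 mm across, 95 mm high, with a mouth 88 mm wide inside. Origin: underside centre, z up. Wash the brush here first. A proper dip brings the bristle tip 30 mm or more below the rim; the glass floor is 6 mm thick
- narrow_jar: clear glass jar, open, loose, 0.55 kg: 82 mm across, 120 mm high, with a mouth 69 mm wide inside. Origin: underside centre, z up. Rinse the brush here second, tip 30 mm or more below the rim; the glass floor is 6 mm thick
- wide_lid: wooden lid of the wide jar, loose, 90 g: a disc 104 mm across and 10 mm thick on a cork plug 80 mm across and 8 mm deep (4 mm play in the mouth), with a knob 28 mm across and 25 mm high on top; 43 mm high in all. It lies plug down on the table. Origin: centre of the plug's underside, z up; on the jar the origin is 8 mm below the rim
- narrow_lid: wooden lid of the narrow jar, loose, 60 g: disc 82 mm across and 10 mm thick on a cork plug 61 mm across and 8 mm deep (4 mm play in the mouth), knob 28 mm across and 25 mm high; 43 mm high in all. It lies plug down on the table. Origin: centre of the plug's underside, z up; on the jar the origin is 8 mm below the rim
- rest: wooden brush rest, fixed: a 100 x 110 mm base with two bars along its own y at x=-40 and +40 mm, each 12 mm wide, tops 30 mm above the table, with 12 mm high end stops leaving 90 mm of each bar free. Origin: underside centre. The brush lies along its x (either way round) across both bars
- rest_top (a point): centre of the brush rest at the height of the bars' tops (30 mm above the table); axes as the rest
- tray: shallow stainless tray, fixed, 170 mm (its x) by 180 mm (its y), 4 mm floor, walls 4 mm thick and 18 mm high. Origin: underside centre
- tray_in (a point): centre of the tray's floor, 4 mm above the table; axes as the tray
- candle: yellow candle stub in a low blue holder, 64 mm across and 66 mm high, loose, a bystander. Origin: underside centre
- cup1: white plastic stacking tumbler, all six alike, loose, 70 g: tapered from 41 mm across at the foot to 68 mm outside at the rim, 90 mm high, wall 2.5 mm, with a raised inner floor 32 mm above its foot. Nested in another its foot stands on that one's inner floor, 32 mm higher, with about 2 mm play all round. Origin: centre of its foot, z up. At the start all stand on a cardboard sheet 3 mm thick
- cup2: white plastic stacking tumbler, all six alike, loose, 70 g: tapered from 41 mm across at the foot to 68 mm outside at the rim, 90 mm high, wall 2.5 mm, with a raised inner floor 32 mm above its foot. Nested in another its foot stands on that one's inner floor, 32 mm higher, with about 2 mm play all round. Origin: centre of its foot, z up. At the start all stand on a cardboard sheet 3 mm thick
- cup3: white plastic stacking tumbler, all six alike, loose, 70 g: tapered from 41 mm across at the foot to 68 mm outside at the rim, 90 mm high, wall 2.5 mm, with a raised inner floor 32 mm above its foot. Nested in another its foot stands on that one's inner floor, 32 mm higher, with about 2 mm play all round. Origin: centre of its foot, z up. At the start all stand on a cardboard sheet 3 mm thick
- cup4: white plastic stacking tumbler, all six alike, loose, 70 g: tapered from 41 mm across at the foot to 68 mm outside at the rim, 90 mm high, wall 2.5 mm, with a raised inner floor 32 mm above its foot. Nested in another its foot stands on that one's inner floor, 32 mm higher, with about 2 mm play all round. Origin: centre of its foot, z up. At the start all stand on a cardboard sheet 3 mm thick
- cup5: white plastic stacking tumbler, all six alike, loose, 70 g: tapered from 41 mm across at the foot to 68 mm outside at the rim, 90 mm high, wall 2.5 mm, with a raised inner floor 32 mm above its foot. Nested in another its foot stands on that one's inner floor, 32 mm higher, with about 2 mm play all round. Origin: centre of its foot, z up. At the start all stand on a cardboard sheet 3 mm thick
- cup6: white plastic stacking tumbler, all six alike, loose, 70 g: tapered from 41 mm across at the foot to 68 mm outside at the rim, 90 mm high, wall 2.5 mm, with a raised inner floor 32 mm above its foot. Nested in another its foot stands on that one's inner floor, 32 mm higher, with about 2 mm play all round. Origin: centre of its foot, z up. At the start all stand on a cardboard sheet 3 mm thick
- egg1: brown dyed egg with pale rings, 42 mm across and 54 mm long, 55 g, loose; if it is there (1 to 3 of the six eggs are) it stands in tumbler cup1. Origin: its blunt lower end, z along the egg
- egg2: brown dyed egg with pale rings, 42 mm across and 54 mm long, 55 g, loose; if it is there (1 to 3 of the six eggs are) it stands in tumbler cup2. Origin: its blunt lower end, z along the egg
- egg3: brown dyed egg with pale rings, 42 mm across and 54 mm long, 55 g, loose; if it is there (1 to 3 of the six eggs are) it stands in tumbler cup3. Origin: its blunt lower end, z along the egg
- egg4: brown dyed egg with pale rings, 42 mm across and 54 mm long, 55 g, loose; if it is there (1 to 3 of the six eggs are) it stands in tumbler cup4. Origin: its blunt lower end, z along the egg
- egg5: brown dyed egg with pale rings, 42 mm across and 54 mm long, 55 g, loose; if it is there (1 to 3 of the six eggs are) it stands in tumbler cup5. Origin: its blunt lower end, z along the egg
- egg6: brown dyed egg with pale rings, 42 mm across and 54 mm long, 55 g, loose; if it is there (1 to 3 of the six eggs are) it stands in tumbler cup6. Origin: its blunt lower end, z along the egg
Mind the look-alikes: they are no part of the job. Of the things shaped like the tray, the stainless one is meant.

How it is judged:
On the way, in this order (a step that is already met when the one before it is completed fails the run):
1. the held brush's bristle tip is at least 25 mm below the rim inside the wide jar (horizontal distance between brush_tip and wide_jar below 0.044 m and z of brush_tip in the frame of wide_jar between 0 and 0.07 m and contact force between the fingers and brush above 0.5 N), for 0.3 s.
2. then the held brush's bristle tip is at least 25 mm below the rim inside the narrow jar (horizontal distance between brush_tip and narrow_jar below 0.0345 m and z of brush_tip in the frame of narrow_jar between 0 and 0.095 m and contact force between the fingers and brush above 0.5 N), for 0.3 s.
At the end, for the whole second after the job is handed in: Brush level across both bars (middle within 35 mm of centre, tip 85 mm off); each lid down on its jar; tumblers without egg in one upright nested stack in the tray, coaxial to 10 mm; those with egg upright, egg inside, moved under 75 mm; jars upright, moved under 50 mm; at rest (horizontal distance between brush_grip and rest_top below 0.035 m and z of brush in the frame of rest_top below 0.02 m and z of brush_grip in the frame of rest_top above 0 m and horizontal distance between brush_tip and rest_top above 0.085 m and y of brush_tip in the frame of rest_top between -0.055 and 0.055 m and height (world z) of brush_tip above 0.03 m and angle between brush's own x axis and vertical between 1.45 and 1.69 rad and linear speed of each of brush, wide_lid, narrow_lid below 0.02 m/s and angle between each of wide_jar, narrow_jar's own z axis and vertical below 0.1 rad and distance of each of wide_jar, narrow_jar from where it was at the start of the episode below 0.05 m and horizontal distance between wide_lid and wide_jar below 0.01 m and z of wide_lid in the frame of wide_jar between 0.075 and 0.091 m and angle between the z axis of wide_lid and the z axis of wide_jar, either way round below 0.06 rad and horizontal distance between narrow_lid and narrow_jar below 0.01 m and z of narrow_lid in the frame of narrow_jar between 0.1 and 0.116 m and angle between the z axis of narrow_lid and the z axis of narrow_jar, either way round below 0.06 rad and angle between each of cup1, cup2, cup3, cup4, cup5, cup6's own z axis and vertical below 0.2 rad and (horizontal distance between egg1 and cup1 below 0.03 m or (x of cup1 in the frame of tray_in between -0.062 and 0.062 m and y of cup1 in the frame of tray_in between -0.067 and 0.067 m and z of cup1 in the frame of tray_in below 0.138 m and angle between cup1's own z axis and vertical below 0.1 rad and linear speed of cup1 below 0.02 m/s)) and horizontal distance between egg1 and cup1 below 0.03 m and distance of each of egg1, egg2, egg3, egg4, egg5, egg6 from where it was at the start of the episode below 0.075 m and (horizontal distance between egg2 and cup2 below 0.03 m or (x of cup2 in the frame of tray_in between -0.062 and 0.062 m and y of cup2 in the frame of tray_in between -0.067 and 0.067 m and z of cup2 in the frame of tray_in below 0.138 m and angle between cup2's own z axis and vertical below 0.1 rad and linear speed of cup2 below 0.02 m/s)) and horizontal distance between egg2 and cup2 below 0.03 m and (horizontal distance between egg3 and cup3 below 0.03 m or (x of cup3 in the frame of tray_in between -0.062 and 0.062 m and y of cup3 in the frame of tray_in between -0.067 and 0.067 m and z of cup3 in the frame of tray_in below 0.138 m and angle between cup3's own z axis and vertical below 0.1 rad and linear speed of cup3 below 0.02 m/s)) and horizontal distance between egg3 and cup3 below 0.03 m and (horizontal distance between egg4 and cup4 below 0.03 m or (x of cup4 in the frame of tray_in between -0.062 and 0.062 m and y of cup4 in the frame of tray_in between -0.067 and 0.067 m and z of cup4 in the frame of tray_in below 0.138 m and angle between cup4's own z axis and vertical below 0.1 rad and linear speed of cup4 below 0.02 m/s)) and horizontal distance between egg4 and cup4 below 0.03 m and (horizontal distance between egg5 and cup5 below 0.03 m or (x of cup5 in the frame of tray_in between -0.062 and 0.062 m and y of cup5 in the frame of tray_in between -0.067 and 0.067 m and z of cup5 in the frame of tray_in below 0.138 m and angle between cup5's own z axis and vertical below 0.1 rad and linear speed of cup5 below 0.02 m/s)) and horizontal distance between egg5 and cup5 below 0.03 m and (horizontal distance between egg6 and cup6 below 0.03 m or (x of cup6 in the frame of tray_in between -0.062 and 0.062 m and y of cup6 in the frame of tray_in between -0.067 and 0.067 m and z of cup6 in the frame of tray_in below 0.138 m and angle between cup6's own z axis and vertical below 0.1 rad and linear speed of cup6 below 0.02 m/s)) and horizontal distance between egg6 and cup6 below 0.03 m and (horizontal distance between egg1 and cup1 below 0.03 m or horizontal distance between egg2 and cup2 below 0.03 m or horizontal distance between cup1 and cup2 below 0.01 m) and (horizontal distance between egg1 and cup1 below 0.03 m or horizontal distance between egg3 and cup3 below 0.03 m or horizontal distance between cup1 and cup3 below 0.01 m) and (horizontal distance between egg1 and cup1 below 0.03 m or horizontal distance between egg4 and cup4 below 0.03 m or horizontal distance between cup1 and cup4 below 0.01 m) and (horizontal distance between egg1 and cup1 below 0.03 m or horizontal distance between egg5 and cup5 below 0.03 m or horizontal distance between cup1 and cup5 below 0.01 m) and (horizontal distance between egg1 and cup1 below 0.03 m or horizontal distance between egg6 and cup6 below 0.03 m or horizontal distance between cup1 and cup6 below 0.01 m) and (horizontal distance between egg2 and cup2 below 0.03 m or horizontal distance between egg3 and cup3 below 0.03 m or horizontal distance between cup2 and cup3 below 0.01 m) and (horizontal distance between egg2 and cup2 below 0.03 m or horizontal distance between egg4 and cup4 below 0.03 m or horizontal distance between cup2 and cup4 below 0.01 m) and (horizontal distance between egg2 and cup2 below 0.03 m or horizontal distance between egg5 and cup5 below 0.03 m or horizontal distance between cup2 and cup5 below 0.01 m) and (horizontal distance between egg2 and cup2 below 0.03 m or horizontal distance between egg6 and cup6 below 0.03 m or horizontal distance between cup2 and cup6 below 0.01 m) and (horizontal distance between egg3 and cup3 below 0.03 m or horizontal distance between egg4 and cup4 below 0.03 m or horizontal distance between cup3 and cup4 below 0.01 m) and (horizontal distance between egg3 and cup3 below 0.03 m or horizontal distance between egg5 and cup5 below 0.03 m or horizontal distance between cup3 and cup5 below 0.01 m) and (horizontal distance between egg3 and cup3 below 0.03 m or horizontal distance between egg6 and cup6 below 0.03 m or horizontal distance between cup3 and cup6 below 0.01 m) and (horizontal distance between egg4 and cup4 below 0.03 m or horizontal distance between egg5 and cup5 below 0.03 m or horizontal distance between cup4 and cup5 below 0.01 m) and (horizontal distance between egg4 and cup4 below 0.03 m or horizontal distance between egg6 and cup6 below 0.03 m or horizontal distance between cup4 and cup6 below 0.01 m) and (horizontal distance between egg5 and cup5 below 0.03 m or horizontal distance between egg6 and cup6 below 0.03 m or horizontal distance between cup5 and cup6 below 0.01 m)); the robot touches nothing.
It fails at once if a jar is tipped (angle between any of wide_jar, narrow_jar's own z axis and vertical above 0.5 rad).
It fails at once if the candle is knocked over or pushed away (angle between candle's own z axis and vertical above 0.4 rad or distance of candle from where it was at the start of the episode above 0.04 m).
It fails at once if a tumbler with an egg in it is carried off or its egg is taken out (distance of any of egg1, egg2, egg3, egg4, egg5, egg6 from where it was at the start of the episode above 0.09 m).
Of egg1, egg2, egg3, egg4, egg5, egg6 only 1 to 3 are there at a start; the rules pass over those that are not, and their reading is None.
At some moment in a run one of brush may be knocked a few centimetres aside while the robot is not near it.
It also fails if it takes over 210 s, if anything falls off the work surface, if the arm or the gripper's body presses on something with over 40 N, if the wrist force passes 120 N, or if a joint passes its speed limit or range.

## Robot

A 7-joint arm with a two-finger parallel gripper is mounted at the origin on the work surface. World frame = base frame: x ahead of the robot, y to its left, z up, the work surface at z = 0. Lengths are in m, angles in rad, forces in N, time in s.
With the tool pointing down it reaches from about 0.35 to 0.9 m from the base axis. Payload 8.1 kg.
Tool frame: the origin (TCP) lies midway between the tips of the shut fingers; the grasp point (between the pads) lies 19 mm behind it; z points along the fingers, y is the line along which they close (so a half turn about z gives the same grasp; the last joint's range is limited). The gripper opens to 92 mm and grips with 3 to 60 N. Pads are 19 mm wide; open, the fingers measure 130 mm over their backs; the gripper's body (75 mm by 190 mm) begins 47 mm behind the grasp point.
Start: joints at [-1.27, 0.434, 0.025, 1.573, -0.012, 1.134, -0.075], TCP at [0.246, 0.575, 0.227] pointing down, gripper open.
Joint ranges: [-2.62, 2.62], [-0.44, 2.09], [-1.27, 1.32], [0.08, 2.57], [-1.32, 4.46], [0.12, 2], [-2.74, 2.74]. Speed limits (rad/s): [2.22, 2.22, 3.01, 3.01, 3.14, 3.14, 3.14].

## Interface

Orientations are given as a rotation vector (axis times angle).
In Python, from cell import observe, cams, job gives the robot as it stands. The module is installed in compiled form; this text tells all that it offers.
- The arm moves only by the tool step_arm, never from a script. Its argument "steps" is a list of rows, each a list of 6 numbers: the shift along the world's x, y, z in mm, then the turn, a rotation vector about the world's x, y, z in rad. In form: [[dx, dy, dz, rx, ry, rz], ...]. A call has 1 to 20 rows; each row shifts and turns the commanded pose from where the row before left it; what a row does not reach is not made up. A row lasts 1/12 s, in which the tool goes at most 41.7 mm and 7.16 degrees, less where a joint would pass 70% of its speed; a pose out of reach is approached as far as the arm can. A call with a gripper value outside its range is refused whole. "gripper" is the opening, from 0 (shut) to 1 (fully open), set as the call begins (left out, the last holds). The fingers move at their own pace and stop on an object; "force" is the grip in N (left out, the last holds). Time passes only in rows, so rows that do not move let the fingers close. It gives the time, the measured TCP pose, the force, the opening and the grip force at its end, in the units of the state.
- observe(): the state, without advancing time (a new reading comes with each control period).
- cams.get_image(name): name is "scene" or "top" or "wrist"; returns the picture (400x640x3 uint8, red, green, blue); there is no depth.
- cams.get_calibration(name): a dict with "fov_y" (degrees; the focal length in pixels is half the picture's height over the tangent of half this angle, whatever the lens; pixels are square), "cx", "cy" (the principal point, pixels), "world_to_cam" (4x4, takes a point from world to camera coordinates). Camera axes: x right, y up, looking along -z (the intrinsics and any distortion apply to the point x, -y, -z); pixel columns grow to the right and rows downward; lengths in m; the calibration is good to about 2 mm. A picture is of the moment at which its call begins: read the wrist's pose just before it. get_calibration takes no time and is no camera call; for the wrist camera it gives the pose at the moment of the call.
- job.sign_off(): hands the job in; it is judged then, once.
The state is a dict: "clock": time; "joints": joint angles; "dq": joint speeds; "joint_efforts": joint torques, N m; "position": TCP position; "ee_rot": TCP orientation; "force": force on the tool from outside, world axes, zero at the start; "ft_torque": the same for the moment, N m; "width": opening from 0.0 (shut) to 1.0 (fully open); "gripper_force": force on a finger pad.
Only numpy, scipy, OpenCV 4.12 (cv2) and the standard library are available. Lean on these libraries where they do the work, as an engineer would, in place of code of your own. Each camera call takes 0.05 s, during which the arm holds its last target. There are 200 camera calls.

## Working session

There is one attempt and no reset: what is moved stays moved. The work goes in short steps, Python scripts to look and compute and a tool call to move; the robot and the scene stay as the last step left them, time stands still between calls to the robot, and variables do not carry over. Pictures are saved under pics/ and viewed, at most 14 in all, crops included, and the job is handed in when it is done.

Besides the shell and the picture viewer there is one more tool, called after "Request:" by a JSON object that holds its "method" and its "body", one argument or row to a line. step_arm: Moves the arm, as the interface text tells. Its arguments: {"type":"object","properties":{"steps":{"type":"array","items":{"type":"array","items":{"type":"number"}}},"gripper":{"type":"number"},"force":{"type":"number"}},"required":["steps"]}

```bash
mkdir -p pics
cat > h.py <<'E'
import numpy as np, cv2
from cell import observe, cams, job
from scipy.spatial.transform import Rotation as R
def shot(n,f):
    im=cams.get_image(n); cv2.imwrite('pics/'+f+'.png',im[:,:,::-1]); return im
def ray(n,u,v,c=None):
    c=c or cams.get_calibration(n); f=200/np.tan(np.radians(c['fov_y']/2))
    T=np.linalg.inv(np.array(c['world_to_cam'])); d=T[:3,:3]@np.array([(u-c['cx'])/f,-(v-c['cy'])/f,-1]); return T[:3,3],d
def pt(n,u,v,z,c=None):
    o,d=ray(n,u,v,c); return o+d*(z-o[2])/d[2]
def px(n,p,c=None):
    c=c or cams.get_calibration(n); f=200/np.tan(np.radians(c['fov_y']/2))
    q=np.array(c['world_to_cam'])@np.r_[p,1]; return c['cx']-f*q[0]/q[2], c['cy']+f*q[1]/q[2]
E
python3 - <<'E'
from h import *
shot('top','top0');shot('scene','scene0')
for n in('top','scene','wrist'):
    c=cams.get_calibration(n);print(n,c.keys(),c['fov_y'],c['cx'],c['cy'],np.linalg.inv(c['world_to_cam']).round(3).tolist())
print({k:v for k,v in observe().items()})
E
```

```text
top dict_keys(['fov_y', 'cx', 'cy', 'world_to_cam']) 42.964279652615275 317.5699768564823 191.98197800057557 [[-0.012, 0.999, -0.044, 0.426], [-1.0, -0.012, -0.003, 0.031], [-0.004, 0.044, 0.999, 1.245], [0.0, 0.0, 0.0, 1.0]]
scene dict_keys(['fov_y', 'cx', 'cy', 'world_to_cam']) 55.94266976511554 308.02095551390715 197.80725964438557 [[0.401, -0.689, 0.603, 1.119], [0.916, 0.29, -0.278, -0.268], [0.017, 0.664, 0.748, 0.849], [0.0, 0.0, 0.0, 1.0]]
wrist dict_keys(['fov_y', 'cx', 'cy', 'world_to_cam']) 64.30412889774337 319.2485520293856 205.65645928828795 [[0.393, -0.884, -0.253, 0.178], [0.92, 0.377, 0.111, 0.605], [-0.003, -0.276, 0.961, 0.384], [0.0, 0.0, 0.0, 1.0]]
{'clock': 0.1, 'joints': array([-1.26961299,  0.43513406,  0.02497039,  1.57401994, -0.01161023,
        1.13398871, -0.07509107]), 'dq': array([-0.00178242, -0.00268448, -0.00126177, -0.00280693, -0.0007437 ,
       -0.00122218,  0.00267134]), 'joint_efforts': array([ 2.66467730e-03, -6.69112301e+01,  9.87448320e-01, -3.15145719e+01,
       -6.05992251e-02,  3.74213350e-02,  9.92851983e-05]), 'position': array([0.24542494, 0.57429324, 0.22603001]), 'ee_rot': array([-6.30023403e-01, -3.07760083e+00,  2.19135585e-03]), 'force': array([ 0.3945636 , -0.07595749, -0.4993995 ]), 'ft_torque': array([-0.04405645,  0.00156614, -0.02626491]), 'gripper_force': 0.0, 'width': 0.9954512794987744}
```

```bash
python3 -c "
import cv2
for n in('top0','scene0'):
    a=cv2.imread(f'pics/{n}.png');cv2.imwrite(f'pics/{n}b.png',cv2.resize(a,(800,500),interpolation=cv2.INTER_CUBIC))"
```

```text
(no output)
```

View pics/top0b.png

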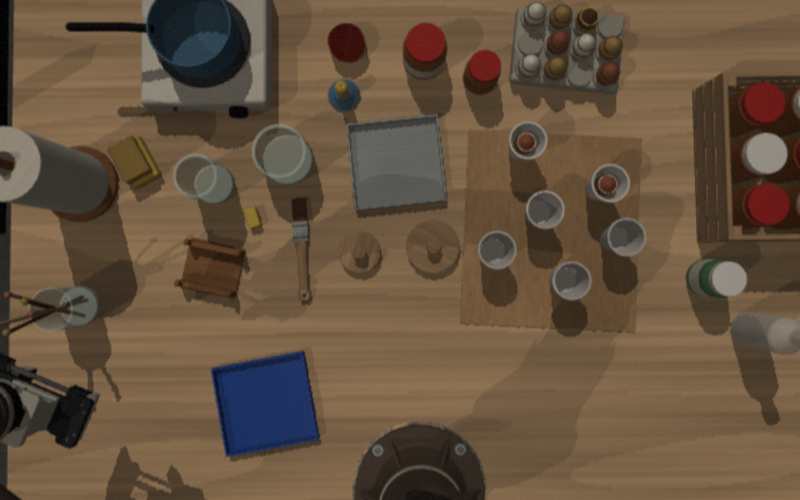

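View pics/scene0b.png

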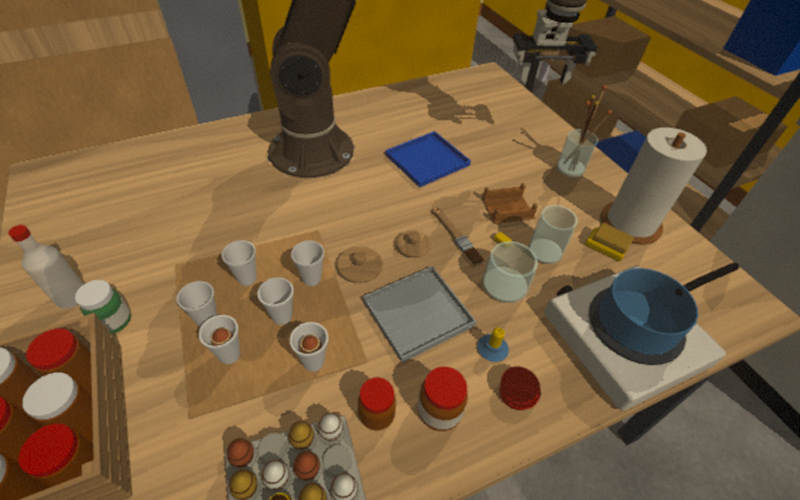

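Top view (800x500): the steel tray is at (397,165), with a blue look-alike at (265,405). The jars are wide (282,153) and narrow (203,180); a glass holding brushes at (75,305) could be mistaken for one. The lids are wide (433,248) and narrow (360,255), and the brush is at (302,250), bristles toward the top of the image. The rest is at (212,267) and the candle at (344,95). Tumblers with eggs stand at (527,140) and (610,183). Empty ones are at (545,210), (626,237), (497,250) and (572,281). Next I'll take close crops to check these choices.

```bash
python3 -c "
import cv2
a=cv2.imread('pics/top0.png')
cv2.imwrite('pics/c1.png',cv2.convertScaleAbs(cv2.resize(a[90:250,130:370],(800,533),interpolation=cv2.INTER_CUBIC),alpha=1.3))
cv2.imwrite('pics/c2.png',cv2.convertScaleAbs(cv2.resize(a[90:270,360:530],(567,600),interpolation=cv2.INTER_CUBIC),alpha=1.3))"
```

```text
(no output)
```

View pics/c1.png

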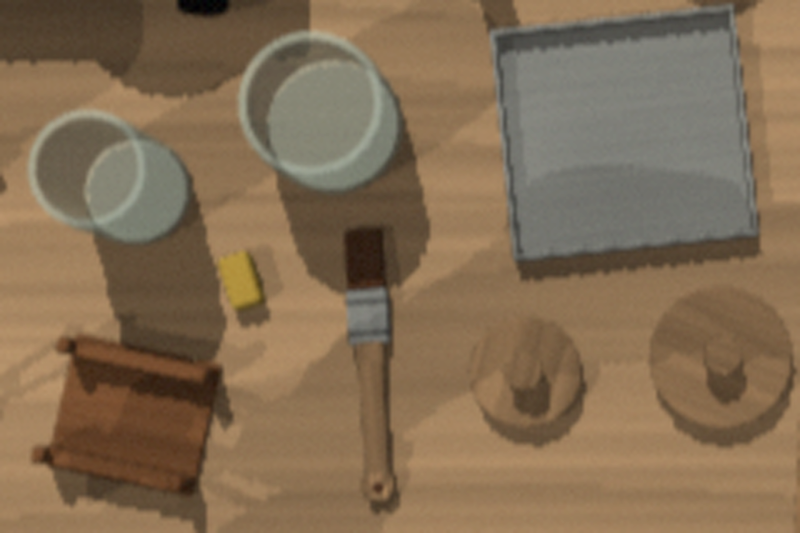

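View pics/c2.png

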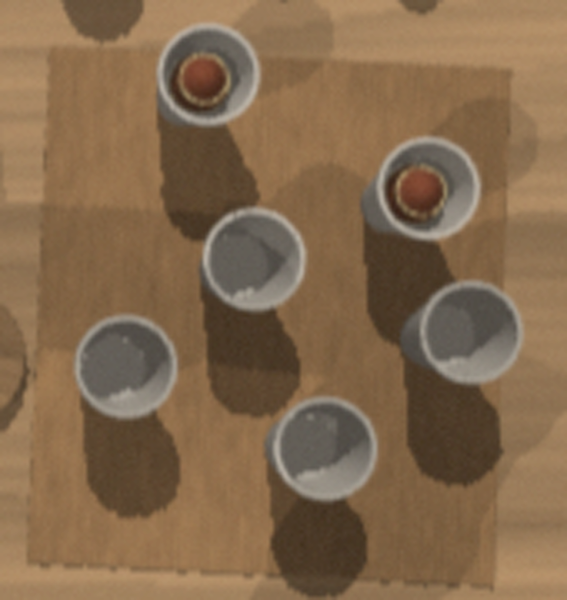

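Crops confirm the choices: two tumblers have eggs, four are empty, and the brush's dark bristles point +x (c1 (364,229)), tail at (378,500). Next I'll work out the positions.

Run:
```python
from h import *
c=cams.get_calibration('top')
def q(u,v,z,o): return pt('top',o[0]+u/3.3333,o[1]+v/3.3333,z,c)
o1=(130,90);o2=(360,90)
D={'wide':(311,103,.095,o1),'narrow':(87,170,.12,o1),'nlid':(526,373,.018,o1),'wlid':(721,358,.018,o1),
'tip':(364,229,.0115,o1),'tail':(378,500,.013,o1),'neck':(367,343,.013,o1),'barU1':(68,345,.042,o1),'barU2':(216,372,.042,o1),'barL1':(42,455,.042,o1),'barL2':(190,483,.042,o1),
't1':(491,30,.018,o1),'t2':(735,6,.018,o1),'t3':(757,238,.018,o1),'t4':(519,258,.018,o1),
'E1':(209,75,.093,o2),'E2':(428,189,.093,o2),'A':(254,259,.093,o2),'B':(470,332,.093,o2),'C':(126,366,.093,o2),'D':(325,449,.093,o2)}
P={}
for k,v in D.items(): P[k]=q(*v);print(k,(P[k][:2]*1000).round(0), np.array(px('scene',P[k])).round(0)*1.25)
t=[P[k] for k in('t1','t2','t3','t4')];print('tray',np.mean(t,0),[np.linalg.norm(t[i]-t[i-1]).round(3) for i in range(4)])
b=[P[k] for k in('barU1','barU2','barL1','barL2')];print('rest',np.mean(b,0),np.linalg.norm(b[0]-b[1]),np.linalg.norm(b[0]-b[2]))
print('candle',pt('top',275,70,.066,c),np.linalg.norm(P['tip']-P['tail']))
print(px('scene',np.r_[P['wide'][:2],0]))
```

```text
wide [641. 248.] [511.25 257.5 ]
narrow [593. 393.] [557.5  216.25]
nlid [456. 107.] [411.25 241.25]
wlid [466. -34.] [357.5 262.5]
tip [563. 225.] [477.5 260. ]
tail [366. 216.] [433.75 207.5 ]
neck [480. 223.] [458.75 236.25]
barU1 [480. 432.] [532.5 205. ]
barU2 [459. 326.] [492.5 210. ]
barL1 [402. 450.] [521.25 183.75]
barL2 [381. 345.] [482.5  188.75]
t1 [707. 130.] [473.75 321.25]
t2 [723. -48.] [400.  357.5]
t3 [552. -62.] [361.25 293.75]
t4 [540. 112.] [430.   266.25]
E1 [ 655. -207.] [306.25 337.5 ]
E2 [ 574. -355.] [216.25 330.  ]
A [ 528. -235.] [273.75 290.  ]
B [ 476. -381.] [193.75 293.75]
C [ 456. -147.] [306.25 252.5 ]
D [ 398. -280.] [237.5  251.25]
tray [0.63069552 0.03303875 0.018     ] [np.float64(0.169), np.float64(0.179), np.float64(0.171), np.float64(0.174)]
rest [0.43041694 0.38804018 0.042     ] 0.10735057003549836 0.08001798633567157
candle [0.76520989 0.1313037  0.066     ] 0.19783062741353846
(np.float64(402.11473128465343), np.float64(227.85565075208055))
```

Request:
{"method": "step_arm", "body": {
  "steps": [
    [14,-30,-6,0,0,0.0375],
    [14,-30,-6,0,0,0.0375],
    [14,-30,-6,0,0,0.0375],
    [14,-30,-6,0,0,0.0375],
    [14,-30,-6,0,0,0.0375],
    [14,-30,-6,0,0,0.0375],
    [14,-30,-6,0,0,0.0375],
    [14,-30,-6,0,0,0.0375],
    [14,-30,-6,0,0,0.0375],
    [14,-30,-6,0,0,0.0375],
    [14,-30,-6,0,0,0.0375],
    [14,-30,-6,0,0,0.0375],
    [0,0,0,0,0,0],
    [0,0,0,0,0,0]
  ],
  "gripper": 0.6,
  "force": 30
}}

```text
clock: 1.27
position: [0.414, 0.2126, 0.1543]
ee_rot: [0.065, -3.14, 0.001]
force: [-0.4, 0.8, -0.7]
width: 0.6
gripper_force: 0.0
```

Run:
```python
from h import *
s=observe();c=cams.get_calibration('wrist');shot('wrist','w1');print(s['joints'].round(2))
np.save('c_w1.npy',c['world_to_cam'])
M=R.from_rotvec(s['ee_rot']).as_matrix();print(M.round(3),s['position'])
for n,p in dict(tip=(.563,.225,.0115),tail=(.366,.216,.013),nk=(.456,.107,.043)).items(): print(n,px('wrist',p,c))
```

```text
[-0.64  0.26  0.06  2.04 -0.02  0.84  1.04]
[[-0.999 -0.042 -0.001]
 [-0.042  0.999 -0.001]
 [ 0.001 -0.001 -1.   ]] [0.41400364 0.21264871 0.1543255 ]
tip (np.float64(324.49656134993853), np.float64(325.0120327390964))
tail (np.float64(324.63817062273625), np.float64(143.40322612956345))
nk (np.float64(200.9731370812914), np.float64(241.40431889020806))
```

View pics/w1.png

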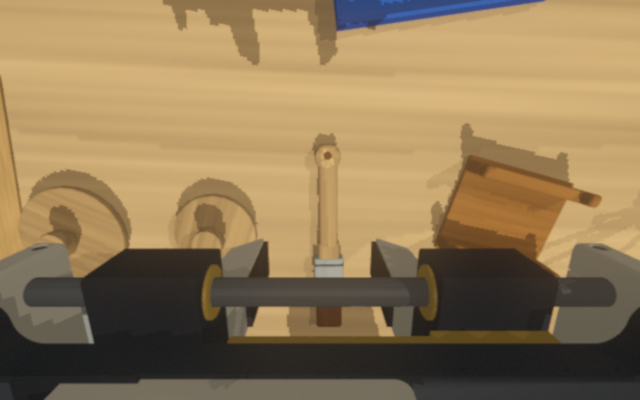

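Wrist view: the brush lies between the fingers, tail (327,147), bristle tip (328,325). That agrees with the top camera to about 3 mm.

Request:
{"method": "step_arm", "body": {
  "steps": [
    [1,3,-20,0,0,0],
    [1,4,-30,0,0,0],
    [0,0,-35,0,0,0],
    [0,0,-30,0,0,0],
    [0,0,-20,0,0,0],
    [0,0,-8,0,0,0],
    [0,0,-5,0,0,0],
    [0,0,0,0,0,0],
    [0,0,0,0,0,0]
  ]
}}

```text
clock: 2.07
position: [0.416, 0.2226, 0.0076]
ee_rot: [-0.073, 3.14, 0.001]
force: [0.1, 0.3, 0.4]
width: 0.597
gripper_force: 0.0
```

Request:
{"method": "step_arm", "body": {
  "steps": [
    [0,0,0,0,0,0],
    [0,0,0,0,0,0],
    [0,0,0,0,0,0],
    [0,0,0,0,0,0],
    [0,0,0,0,0,0],
    [0,0,0,0,0,0]
  ],
  "gripper": 0,
  "force": 40
}}

```text
clock: 2.57
position: [0.4157, 0.2217, 0.0069]
ee_rot: [-0.072, 3.141, 0.0]
force: [0.0, 0.1, 0.4]
width: 0.215
gripper_force: 0.0
```

Request:
{"method": "step_arm", "body": {
  "steps": [
    [0,-1,0,0,0,0],
    [0,0,0,0,0,0],
    [0,0,-2,0,0,0],
    [0,0,-1,0,0,0],
    [0,0,0,0,0,0],
    [0,0,0,0,0,0]
  ],
  "gripper": 0.35
}}

```text
clock: 3.07
position: [0.4155, 0.2207, 0.0036]
ee_rot: [0.072, -3.141, 0.0]
force: [0.7, -0.2, -0.3]
width: 0.35
gripper_force: 0.0
```

Request:
{"method": "step_arm", "body": {
  "steps": [
    [0,0,0,0,0,0],
    [0,0,0,0,0,0],
    [0,0,0,0,0,0],
    [0,0,0,0,0,0],
    [0,0,0,0,0,0],
    [0,0,0,0,0,0],
    [0,0,0,0,0,0],
    [0,0,0,0,0,0]
  ],
  "gripper": 0,
  "force": 40
}}

```text
clock: 3.73
position: [0.4156, 0.2207, 0.0038]
ee_rot: [-0.072, 3.141, 0.0]
force: [0.0, -0.2, 0.4]
width: 0.192
gripper_force: 40.0
```

Request:
{"method": "step_arm", "body": {
  "steps": [
    [0,0,20,0,0,0],
    [0,0,36,0,0,0],
    [0,0,36,0,0,0],
    [0,0,36,0,0,0],
    [0,0,36,0,0,0],
    [0,0,36,0,0,0],
    [0,0,36,0,0,0],
    [0,0,36,0,0,0],
    [12,2,0,0,0,-0.1175],
    [12,2,0,0,0,-0.1175],
    [12,2,0,0,0,-0.1175],
    [12,2,0,0,0,-0.1175],
    [12,2,0,0,0,-0.1175],
    [12,2,0,0,0,-0.1175],
    [12,2,0,0,0,-0.1175],
    [12,2,0,0,0,-0.1175],
    [12,2,0,0,0,-0.1175],
    [12,2,0,0,0,-0.1175],
    [12,2,0,0,0,-0.1175],
    [12,2,0,0,0,-0.1175]
  ]
}}

```text
clock: 5.4
position: [0.5599, 0.2447, 0.2754]
ee_rot: [-1.987, -2.433, 0.001]
force: [0.4, -0.2, -0.4]
width: 0.189
gripper_force: 40.0
```

Request:
{"method": "step_arm", "body": {
  "steps": [
    [12,2,0,0,0,-0.1175],
    [12,2,0,0,0,-0.1175],
    [12,2,0,0,0,-0.1175],
    [12,2,0,0,0,-0.1175],
    [12,2,0,0,0,-0.1175],
    [12,2,0,0,0,-0.1175],
    [12,2,0,0,0,-0.1175],
    [12,2,0,0,0,-0.1175],
    [12,2,0,0,0,-0.1175],
    [12,2,0,0,0,-0.1175],
    [12,2,0,0,0,-0.1175],
    [12,2,0,0,0,-0.1175],
    [0,0,0,0,0,0],
    [0,0,0,0,0,0]
  ]
}}

```text
clock: 6.57
position: [0.7035, 0.2685, 0.2747]
ee_rot: [3.087, 0.579, -0.002]
force: [-0.4, -1.2, -0.7]
width: 0.191
gripper_force: 40.0
```

Run:
```python
from h import *
s=observe();print(s['joints'].round(2),s['position'].round(4));print(R.from_rotvec(s['ee_rot']).as_matrix().round(3))
```

```text
[-0.76  0.69  0.65  1.15 -0.4   1.42 -1.36] [0.7035 0.2685 0.2747]
[[ 0.932  0.362 -0.001]
 [ 0.362 -0.932 -0.001]
 [-0.001  0.001 -1.   ]]
```

Request:
{"method": "step_arm", "body": {
  "steps": [
    [0,0,0,0.0379,-0.0979,0],
    [0,0,0,0.0379,-0.0979,0],
    [0,0,0,0.0379,-0.0979,0],
    [0,0,0,0.0379,-0.0979,0],
    [0,0,0,0.0379,-0.0979,0],
    [0,0,0,0.0379,-0.0979,0],
    [0,0,0,0.0379,-0.0979,0],
    [0,0,0,0.0379,-0.0979,0],
    [0,0,0,0.0379,-0.0979,0],
    [0,0,0,0.0379,-0.0979,0],
    [0,0,0,0,0,0],
    [0,0,0,0,0,0]
  ]
}}

```text
clock: 7.57
position: [0.7035, 0.2822, 0.2892]
ee_rot: [-2.684, -0.526, -1.149]
force: [-0.3, -0.6, -1.6]
width: 0.189
gripper_force: 40.0
```

```bash
cat >> h.py <<'E'
def tip():
    s=observe();M=R.from_rotvec(s['ee_rot']).as_matrix()
    return s['position']-151e-3*M[:,0]-.003*M[:,2]
E
python3 - <<'E'
from h import *
s=observe();print(s['joints'].round(2),s['position'].round(4));print(R.from_rotvec(s['ee_rot']).as_matrix().round(3))
print(tip()); p=px('top',tip());print(p,px('scene',tip()))
a=shot('top','t2')[90:250,130:370];b=shot('scene','s2')[120:280,320:560]
cv2.imwrite('pics/t2c.png',cv2.resize(np.vstack([a,b])[:,:,::-1],(720,960//1),interpolation=cv2.INTER_CUBIC)[:, :][::1])
im=np.hstack([cv2.resize(a,(400,267)),cv2.resize(b,(400,267))]);cv2.imwrite('pics/t2c.png',im[:,:,::-1])
E
```

```text
[-0.9   0.29  0.55  2.   -1.06  0.15 -0.62] [0.7035 0.2822 0.2892]
[[ 0.64   0.386  0.664]
 [ 0.251 -0.922  0.294]
 [ 0.726 -0.021 -0.687]]
[0.60487414 0.24337608 0.18163727]
(np.float64(217.67394799024703), np.float64(130.35586453653755)) (np.float64(407.4076875970934), np.float64(174.40634648260547))
```

View pics/t2c.png

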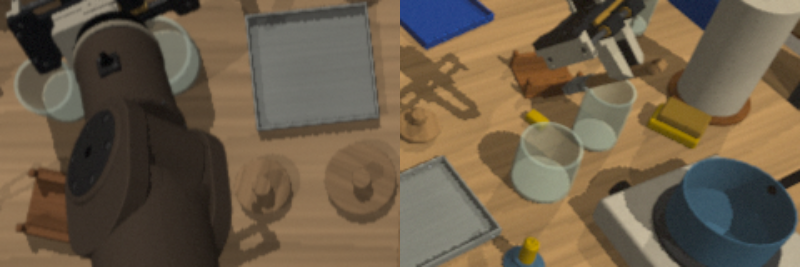

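Request:
{"method": "step_arm", "body": {
  "steps": [
    [-7,5,2,0,0,0.11],
    [-7,5,2,0,0,0.11],
    [-7,5,2,0,0,0.11],
    [-7,5,2,0,0,0.11],
    [-7,5,2,0,0,0.11],
    [-7,5,2,0,0,0.11],
    [-7,5,2,0,0,0.11],
    [-7,5,2,0,0,0.11],
    [-7,5,2,0,0,0.11],
    [-7,5,2,0,0,0.11],
    [-7,5,2,0,0,0.11],
    [-7,5,2,0,0,0.11],
    [-7,5,2,0,0,0.11],
    [-7,5,2,0,0,0.11],
    [0,0,0,0,0,0],
    [0,0,0,0,0,0]
  ]
}}

```text
clock: 9.0
position: [0.6108, 0.3484, 0.3119]
ee_rot: [-1.442, -1.938, -0.584]
force: [0.8, 0.6, -1.5]
width: 0.188
gripper_force: 40.0
```

Run:
```python
from h import *
s=observe();print(s['joints'].round(2),s['position'].round(4));print(R.from_rotvec(s['ee_rot']).as_matrix().round(3))
print(tip())
```

```text
[-0.27  0.58  0.09  1.4  -0.86  1.4   0.37] [0.6108 0.3484 0.3119]
[[-0.189  0.954 -0.231]
 [ 0.668  0.297  0.683]
 [ 0.72  -0.026 -0.693]]
[0.6400182  0.2455335  0.20521871]
```

Request:
{"method": "step_arm", "body": {
  "steps": [
    [0,0,0,0.0947,0.032,0],
    [0,0,0,0.0947,0.032,0],
    [0,0,0,0,0,0],
    [0,0,0,0,0,0]
  ]
}}

```text
clock: 9.33
position: [0.6107, 0.3467, 0.3116]
ee_rot: [-1.33, -1.78, -0.694]
force: [-0.1, 1.0, -0.0]
width: 0.192
gripper_force: 40.0
```

Run:
```python
from h import *
s=observe();print(s['joints'].round(2),s['position'].round(4));print(R.from_rotvec(s['ee_rot']).as_matrix().round(3))
print(tip(),px('scene',tip()),px('top',tip()))
a=shot('scene','s3')[110:260,330:500];cv2.imwrite('pics/s3c.png',cv2.resize(a[:,:,::-1],(680,600),interpolation=cv2.INTER_CUBIC))
```

```text
[-0.16  0.65  0.03  1.43 -1.01  1.45  0.49] [0.6107 0.3467 0.3116]
[[-0.136  0.954 -0.269]
 [ 0.52   0.299  0.8  ]
 [ 0.843 -0.031 -0.537]]
[0.63195881 0.26569162 0.18592264] (np.float64(421.41672393191374), np.float64(177.83346769080052)) (np.float64(206.60455959139125), np.float64(117.34637085887614))
```

View pics/s3c.png

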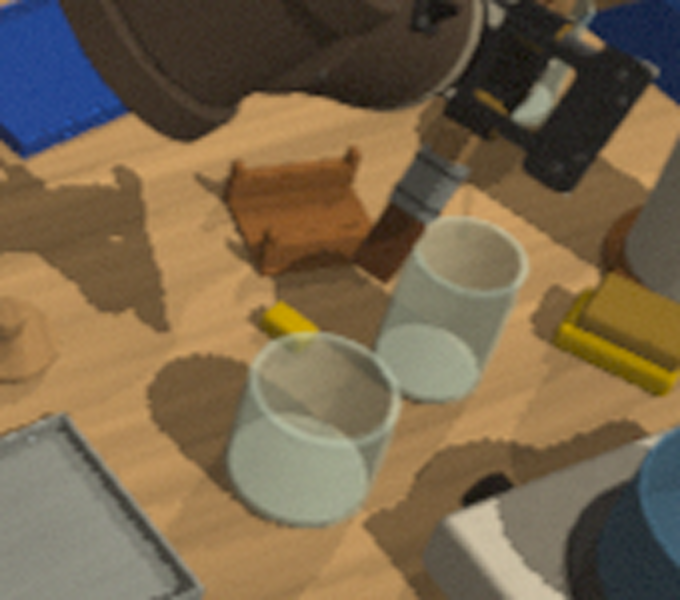

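Tip seen at scene pixel (424,177), predicted (421,178), so the held-brush model is right. Next comes the dip in the wide jar.

Request:
{"method": "step_arm", "body": {
  "steps": [
    [6,-13,0,0,0,0],
    [6,-12,0,0,0,0],
    [0,0,-25,0,0,0],
    [0,0,-25,0,0,0],
    [0,0,-25,0,0,0],
    [0,0,-25,0,0,0],
    [0,0,-20,0,0,0],
    [0,0,-11,0,0,0],
    [0,0,0,0,0,0],
    [0,0,0,0,0,0],
    [0,0,0,0,0,0],
    [0,0,0,0,0,0],
    [0,0,0,0,0,0],
    [0,0,0,0,0,0],
    [0,0,0,0,0,0],
    [0,0,0,0,0,0]
  ]
}}

```text
clock: 10.72
position: [0.6224, 0.3241, 0.1832]
ee_rot: [-1.321, -1.782, -0.699]
force: [0.5, 0.2, -0.8]
width: 0.189
gripper_force: 40.0
```

Run:
```python
from h import *
s=observe();print(s['joints'].round(2),s['position'].round(4),tip(),s['force'])
a=shot('scene','s4')[110:260,330:500];cv2.imwrite('pics/s4c.png',cv2.resize(a[:,:,::-1],(680,600),interpolation=cv2.INTER_CUBIC))
```

```text
[-0.12  0.8   0.02  1.49 -1.02  1.36  0.69] [0.6224 0.3241 0.1832] [0.6446638  0.24398106 0.0570883 ] [ 0.52030697  0.2454744  -0.77225501]
```

View pics/s4c.png

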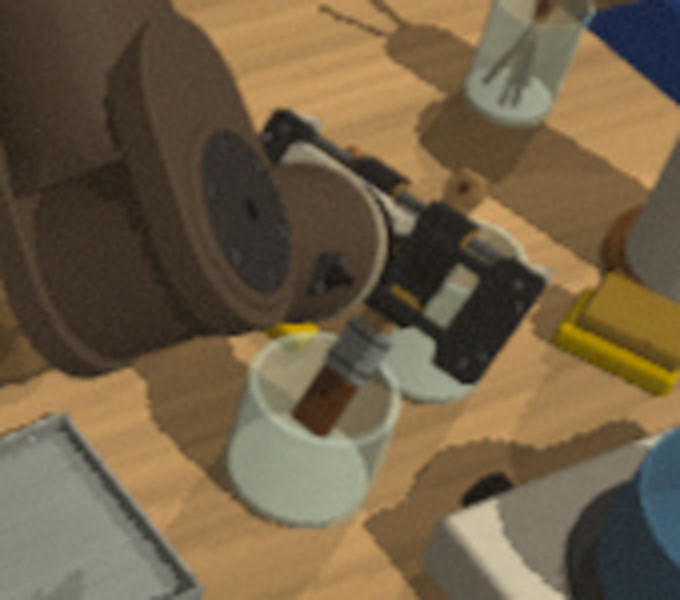

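Bristles are well down in the wide jar (crop (317,425)) and nothing is touching. Next the narrow jar.

Request:
{"method": "step_arm", "body": {
  "steps": [
    [0,0,25,0,0,0],
    [0,0,30,0,0,0],
    [0,0,30,0,0,0],
    [0,0,30,0,0,0],
    [-10,29,0,0,0,0],
    [-10,29,0,0,0,0],
    [-10,29,0,0,0,0],
    [-10,29,0,0,0,0],
    [-10,28,0,0,0,0],
    [0,0,0,0,0,0],
    [0,0,0,0,0,0]
  ]
}}

```text
clock: 11.68
position: [0.5701, 0.4705, 0.2983]
ee_rot: [-1.316, -1.783, -0.697]
force: [-0.3, -0.6, -1.3]
width: 0.19
gripper_force: 40.0
```

Run:
```python
from h import *
s=observe();print(s['joints'].round(2),s['position'].round(4),tip(),R.from_rotvec(s['ee_rot']).as_matrix().round(3))
```

```text
[-0.32  0.63 -0.02  1.5  -1.07  1.28  0.45] [0.5701 0.4705 0.2983] [0.59250849 0.39061305 0.17212816] [[-0.143  0.951 -0.275]
 [ 0.513  0.309  0.801]
 [ 0.846 -0.026 -0.532]]
```

Over the narrow jar, within 3 mm of target. Dip 92 mm.

Request:
{"method": "step_arm", "body": {
  "steps": [
    [1,-2,-20,0,0,0],
    [0,0,-20,0,0,0],
    [0,0,-20,0,0,0],
    [0,0,-18,0,0,0],
    [0,0,-14,0,0,0],
    [0,0,0,0,0,0],
    [0,0,0,0,0,0],
    [0,0,0,0,0,0],
    [0,0,0,0,0,0],
    [0,0,0,0,0,0],
    [0,0,0,0,0,0],
    [0,0,0,0,0,0],
    [0,0,0,0,0,0]
  ]
}}

```text
clock: 12.77
position: [0.5734, 0.4662, 0.2062]
ee_rot: [-1.321, -1.782, -0.699]
force: [-0.1, 0.6, -1.5]
width: 0.192
gripper_force: 40.0
```

Run:
```python
from h import *
s=observe();print(s['position'].round(4),tip(),s['force'])
a=shot('scene','s5')[90:240,350:520];cv2.imwrite('pics/s5c.png',cv2.resize(a[:,:,::-1],(680,600),interpolation=cv2.INTER_CUBIC))
```

```text
[0.5734 0.4662 0.2062] [0.59564255 0.38605104 0.08013959] [-0.08078314  0.6119666  -1.52299386]
```

View pics/s5c.png

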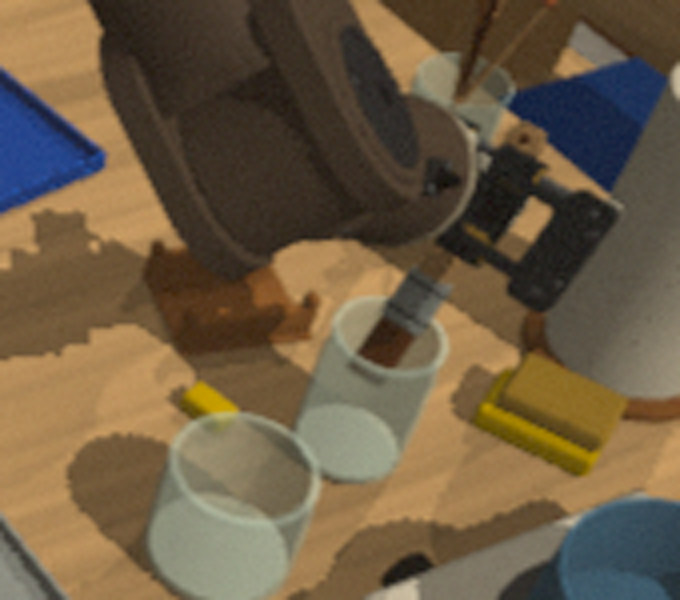

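Bristle tip visible through the glass at (365,378), about 40 mm below the rim. Next I lift out, level the brush and carry it to the rest.

Request:
{"method": "step_arm", "body": {
  "steps": [
    [0,0,20,0,0,0],
    [0,0,35,0,0,0],
    [0,0,35,0,0,0],
    [0,0,10,-0.096,-0.0312,0],
    [0,0,0,-0.096,-0.0312,0],
    [-19,-7,0,-0.096,-0.0312,0],
    [-19,-7,0,-0.096,-0.0312,0],
    [-19,-7,0,-0.096,-0.0312,0],
    [-19,-7,0,-0.096,-0.0312,0],
    [-19,-7,0,-0.096,-0.0312,0],
    [-19,-7,0,-0.096,-0.0312,0],
    [-19,-7,0,-0.096,-0.0312,0],
    [-19,-7,0,-0.096,-0.0312,0],
    [-19,-5,0,0,0,0.109],
    [-19,-5,0,0,0,0.109],
    [0,0,0,0,0,0.109],
    [0,0,0,0,0,0.109],
    [0,0,0,0,0,0.109],
    [0,0,0,0,0,0.109],
    [0,0,0,0,0,0.109]
  ]
}}

```text
clock: 14.48
position: [0.383, 0.4001, 0.306]
ee_rot: [-0.796, -3.037, 0.015]
force: [-0.0, -0.1, -0.6]
width: 0.189
gripper_force: 40.0
```

Request:
{"method": "step_arm", "body": {
  "steps": [
    [0,0,0,0,0,0.109],
    [0,0,0,0,0,0.109],
    [0,0,0,0,0,0.109],
    [0,0,-30,0,0,0],
    [0,0,-30,0,0,0],
    [0,0,-30,0,0,0],
    [0,0,-30,0,0,0],
    [0,0,0,0,0,0],
    [0,0,0,0,0,0]
  ]
}}

```text
clock: 15.23
position: [0.3826, 0.3994, 0.1853]
ee_rot: [-0.3, -3.126, 0.019]
force: [0.6, -1.0, 0.6]
width: 0.193
gripper_force: 40.0
```

```bash
cat > need.py <<'E'
import sys
from h import *
def need(pos,yyaw):
    "remaining shift (mm) and rotvec to tool-down with tool y at yaw yyaw"
    s=observe();M=R.from_rotvec(s['ee_rot'])
    y=np.array([np.cos(yyaw),np.sin(yyaw),0]);z=np.array([0,0,-1.]);G=R.from_matrix(np.c_[np.cross(y,z),y,z])
    print('pos',s['position'].round(4),'d',((np.array(pos)-s['position'])*1000).round(1),'rot',(G*M.inv()).as_rotvec().round(3),'q',s['joints'].round(2),'F',np.round(s['force'],1))
if __name__=='__main__': a=list(map(float,sys.argv[1:5]));need(a[:3],a[3])
E
python3 need.py .3805 .3987 .0345 1.359
```

```text
pos [0.3826 0.3994 0.1853] d [  -2.1   -0.7 -150.8] rot [ 0.012 -0.003 -0.021] q [-0.95  0.36  0.05  1.8  -0.02  0.99  0.49] F [ 0.6 -1.   0.6]
```

Request:
{"method": "step_arm", "body": {
  "steps": [
    [-2,-1,-25,0.012,-0.003,-0.021],
    [0,0,-30,0,0,0],
    [0,0,-30,0,0,0],
    [0,0,-25,0,0,0],
    [0,0,-15,0,0,0],
    [0,0,-10,0,0,0],
    [0,0,0,0,0,0],
    [0,0,0,0,0,0],
    [0,0,-5,0,0,0],
    [0,0,-5,0,0,0],
    [0,0,0,0,0,0],
    [0,0,0,0,0,0]
  ]
}}

```text
clock: 16.23
position: [0.3814, 0.3991, 0.041]
ee_rot: [0.332, 3.122, 0.004]
force: [-0.3, -0.4, -0.9]
width: 0.188
gripper_force: 40.0
```

```bash
python3 need.py .3805 .3987 .0345 1.359
python3 - <<'E'
from h import *
a=shot('top','t6')[130:250,130:290];b=shot('scene','s6')[100:220,340:500]
im=np.hstack([cv2.resize(x,(400,300),interpolation=cv2.INTER_CUBIC) for x in(a,b)]);cv2.imwrite('pics/t6c.png',cv2.convertScaleAbs(im[:,:,::-1],alpha=1.3))
E
```

```text
pos [0.3814 0.3991 0.041 ] d [-0.9 -0.4 -6.5] rot [-0.002  0.002  0.   ] q [-0.93  0.54  0.04  1.95 -0.03  0.65  0.48] F [-0.3 -0.4 -0.9]
```

View pics/t6c.png

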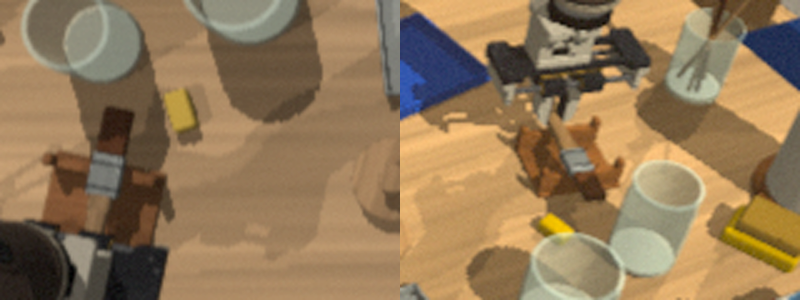

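Brush is square over the rest, midway between the end stops, bristles overhanging at top crop (115,120). Now lower and release with a small opening.

Request:
{"method": "step_arm", "body": {
  "steps": [
    [0,0,-3,0,0,0],
    [0,0,-3,0,0,0],
    [0,0,0,0,0,0],
    [0,0,0,0,0,0]
  ]
}}

```text
clock: 16.67
position: [0.3812, 0.3989, 0.0346]
ee_rot: [0.333, 3.122, 0.003]
force: [-0.8, -0.3, 0.1]
width: 0.191
gripper_force: 40.0
```

Request:
{"method": "step_arm", "body": {
  "steps": [
    [0,0,0,0,0,0],
    [0,0,0,0,0,0],
    [0,0,0,0,0,0],
    [0,0,0,0,0,0],
    [0,0,0,0,0,0],
    [0,0,10,0,0,0],
    [0,0,20,0,0,0],
    [0,0,30,0,0,0],
    [0,0,35,0,0,0],
    [0,0,35,0,0,0],
    [0,0,0,0,0,0]
  ],
  "gripper": 0.38
}}

```text
clock: 17.58
position: [0.3838, 0.4018, 0.1723]
ee_rot: [0.332, 3.116, 0.018]
force: [1.1, 1.3, -0.4]
width: 0.377
gripper_force: 0.0
```

```bash
python3 need.py .457 .107 .15 1.7
```

```text
pos [0.3838 0.4018 0.1723] d [  73.2 -294.8  -22.3] rot [-0.012  0.007  0.342] q [-0.95  0.37  0.05  1.83 -0.02  0.93  0.48] F [ 1.1  1.3 -0.4]
```

Request:
{"method": "step_arm", "body": {
  "steps": [
    [9,-37,0,-0.012,0.007,0],
    [9,-37,0,0,0,0],
    [9,-37,0,0,0,0],
    [9,-37,0,0,0,0],
    [9,-37,0,0,0,0],
    [9,-37,0,0,0,0],
    [9,-37,0,0,0,0],
    [9,-36,0,0,0,0],
    [0,0,0,0,0,0],
    [0,0,0,0,0,0]
  ],
  "gripper": 0.7
}}

```text
clock: 18.42
position: [0.4539, 0.1018, 0.1655]
ee_rot: [-0.34, -3.12, 0.016]
force: [-0.2, 0.9, 0.1]
width: 0.699
gripper_force: 0.0
```

```bash
python3 need.py .457 .107 .022 1.359
python3 - <<'E'
from h import *
c=cams.get_calibration('wrist');im=shot('wrist','w7');np.save('c7.npy',c['world_to_cam'])
for p in [(.456,.107,.018),(.456,.107,.043),(.466,-.034,.018),(.43,.388,.03)]: print(px('wrist',p,c))
print(px('top',(.456,.107,.043)))
cv2.imwrite('pics/w7c.png',cv2.resize(im[:300,:,::-1],(800,375)))
E
```

```text
pos [0.4539 0.1018 0.1655] d [   3.1    5.2 -143.5] rot [ 0.01  -0.004  0.005] q [-0.48  0.25  0.17  2.03 -0.04  0.87  1.06] F [-0.2  0.9  0.1]
(np.float64(325.66635621750004), np.float64(193.2947562278684))
(np.float64(325.8835679837964), np.float64(199.77925262699586))
(np.float64(193.48599118279867), np.float64(230.93523643742543))
(np.float64(635.922551972454), np.float64(101.18512017002793))
(np.float64(287.2471788832856), np.float64(201.8152524879312))
```

View pics/w7c.png

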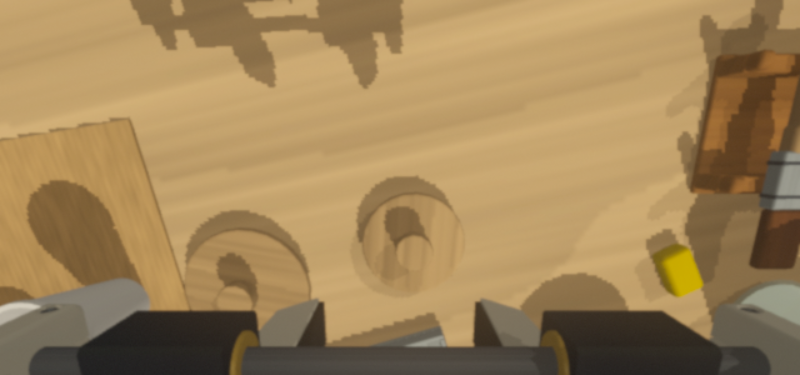

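Wrist view: narrow knob centre at pixel (332,198), 4–5 mm further +y than the top camera gave. The squeeze itself will settle it.

Request:
{"method": "step_arm", "body": {
  "steps": [
    [3,9,-20,0.01,-0.004,0],
    [0,0,-30,0,0,0],
    [0,0,-30,0,0,0],
    [0,0,-30,0,0,0],
    [0,0,-20,0,0,0],
    [0,0,-9,0,0,0],
    [0,0,-4,0,0,0],
    [0,0,0,0,0,0],
    [0,0,0,0,0,0]
  ]
}}

```text
clock: 19.22
position: [0.457, 0.1138, 0.0227]
ee_rot: [0.332, 3.124, 0.002]
force: [0.5, 0.4, 0.8]
width: 0.698
gripper_force: 0.0
```

Request:
{"method": "step_arm", "body": {
  "steps": [
    [0,0,0,0,0,0],
    [0,0,0,0,0,0],
    [0,0,0,0,0,0],
    [0,0,0,0,0,0],
    [0,0,0,0,0,0],
    [0,0,0,0,0,0],
    [0,0,0,0,0,0],
    [0,0,0,0,0,0],
    [0,0,0,0,0,0]
  ],
  "gripper": 0.29,
  "force": 5
}}

```text
clock: 19.97
position: [0.4564, 0.1129, 0.0219]
ee_rot: [-0.333, -3.123, -0.0]
force: [-1.7, -1.3, 4.2]
width: 0.301
gripper_force: 5.0
```

Run:
```python
from h import *
s=observe();print(s['position'],s['force'].round(1),s['width'])
im=shot('wrist','w8');c=cams.get_calibration('wrist');print(px('wrist',(.457,.107,.043),c))
```

```text
[0.45635829 0.1129197  0.02193179] [-1.7 -1.3  4.2] 0.3008414892060866
(np.float64(305.5659271697075), np.float64(278.3164581859167))
```

Request:
{"method": "step_arm", "body": {
  "steps": [
    [0,0,0,0,0,0],
    [0,0,0,0,0,0],
    [0,0,0,0,0,0],
    [0,0,0,0,0,-0.121],
    [0,0,0,0,0,-0.121],
    [0,0,0,0,0,-0.121],
    [0,0,0,0,0,-0.121],
    [0,0,0,0,0,-0.121],
    [0,0,0,0,0,-0.121],
    [0,0,0,0,0,-0.121],
    [0,0,0,0,0,-0.121],
    [0,0,0,0,0,-0.121],
    [0,0,0,0,0,-0.121],
    [0,0,0,0,0,-0.121],
    [0,0,0,0,0,-0.121],
    [0,0,0,0,0,-0.121],
    [0,0,0,0,0,0]
  ],
  "gripper": 0.6
}}

```text
clock: 21.43
position: [0.4563, 0.1134, 0.0217]
ee_rot: [-2.451, -1.965, -0.001]
force: [0.3, -0.7, -0.6]
width: 0.598
gripper_force: 0.0
```

Request:
{"method": "step_arm", "body": {
  "steps": [
    [0,0,0,0,0,0],
    [0,0,0,0,0,0],
    [0,0,0,0,0,0],
    [0,0,0,0,0,0],
    [0,0,0,0,0,0],
    [0,0,0,0,0,0],
    [0,0,0,0,0,0]
  ],
  "gripper": 0.2,
  "force": 25
}}

```text
clock: 22.02
position: [0.4565, 0.113, 0.0219]
ee_rot: [-2.446, -1.971, -0.001]
force: [0.5, 0.4, 0.5]
width: 0.297
gripper_force: 25.0
```

Request:
{"method": "step_arm", "body": {
  "steps": [
    [0,0,15,0,0,0],
    [0,0,35,0,0,0],
    [0,0,35,0,0,0],
    [0,0,35,0,0,0],
    [0,0,35,0,0,0],
    [10,28,10,0,0,0],
    [10,28,0,0,0,0],
    [10,28,0,0,0,0],
    [0,0,0,0,0,0],
    [0,0,0,0,0,0]
  ]
}}

```text
clock: 22.85
position: [0.4862, 0.1985, 0.1865]
ee_rot: [-2.443, -1.975, -0.0]
force: [-1.0, -0.5, -0.9]
width: 0.298
gripper_force: 25.0
```

```bash
python3 need.py .593 .393 .16 -0.22
python3 - <<'E'
from h import *
c=cams.get_calibration('wrist');im=shot('wrist','w9');np.save('c9.npy',c['world_to_cam'])
for p in [(.641,.248,.095),(.593,.393,.12),(.641,.248,0.006),(.593,.393,.006)]: print(np.round(px('wrist',p,c)))
cv2.imwrite('pics/w9c.png',cv2.resize(im[:,:,::-1],(800,500)))
E
```

```text
pos [0.4862 0.1985 0.1865] d [106.8 194.5 -26.5] rot [-0.     0.    -0.009] q [-1.07  0.37  0.77  1.91 -0.31  0.98 -0.36] F [-1.  -0.5 -0.9]
[507. 106.]
[ 432. -141.]
[457. 108.]
[389. -44.]
```

View pics/w9c.png

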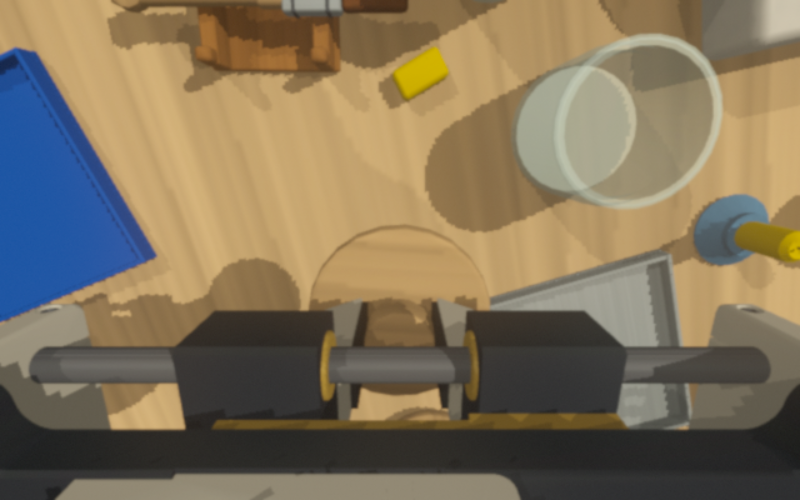

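The wrist and scene cameras both put the wide jar a few mm further +y than the top one. I'll move so the narrow jar sits near the wrist image centre and get a better fix from there.

Request:
{"method": "step_arm", "body": {
  "steps": [
    [23,32,1,0,0,0],
    [23,33,1,0,0,0],
    [23,32,1,0,0,0],
    [23,33,1,0,0,0],
    [0,0,0,0,0,0],
    [0,0,0,0,0,0],
    [0,0,0,0,0,0]
  ]
}}

```text
clock: 23.48
position: [0.5783, 0.3248, 0.1904]
ee_rot: [2.448, 1.968, -0.002]
force: [0.4, -0.8, -0.7]
width: 0.296
gripper_force: 25.0
```

Run:
```python
from h import *
c=cams.get_calibration('wrist');im=shot('wrist','w10');np.save('c10.npy',c['world_to_cam'])
c9=dict(c,world_to_cam=np.load('c9.npy'));c7=dict(c,world_to_cam=np.load('c7.npy'))
print('wide',pt('wrist',511,97,.095,c9),'nlid',pt('wrist',331,194.6,.018,c7),pt('wrist',332,198.4,.043,c7))
s=observe();print(s['position']);print(px('wrist',s['position']+[0,0,.021],c))
print(px('wrist',(.593,.393,.12),c))
print('scene wide',pt('scene',411,206,.095))
cv2.imwrite('pics/w10c.png',cv2.resize(im[:300,100:500,::-1],(800,600),interpolation=cv2.INTER_CUBIC))
```

```text
wide [0.64452574 0.25411836 0.095     ] nlid [0.45841955 0.11187402 0.018     ] [0.45591295 0.112717   0.043     ]
[0.57818416 0.32452453 0.19078336]
(np.float64(317.78152045411593), np.float64(278.47082224331996))
(np.float64(317.89937809432354), np.float64(122.24098604056498))
scene wide [0.64220139 0.25187539 0.095     ]
```

View pics/w10c.png

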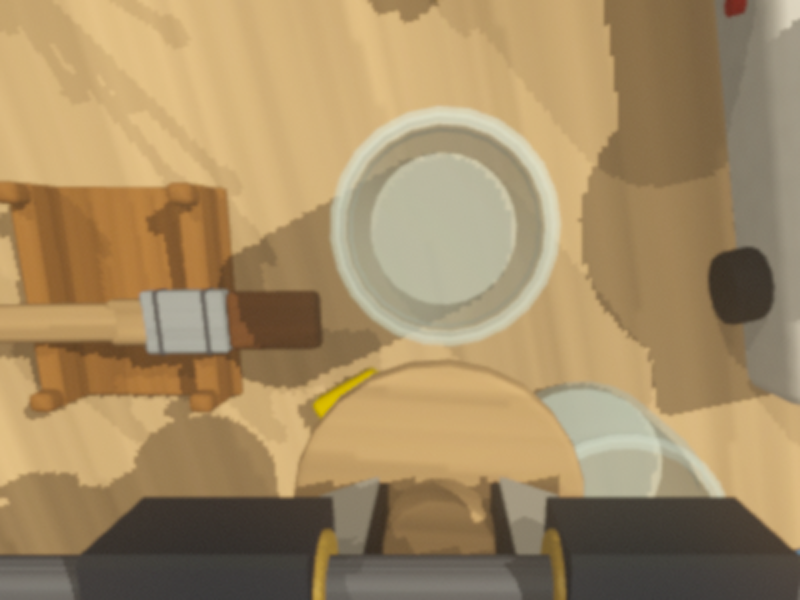

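Run:
```python
from h import *
c=cams.get_calibration('wrist');s=observe();M=R.from_rotvec(s['ee_rot']).as_matrix();p=s['position']
d=p+[0,0,-.004]
print('disc edge pred',px('wrist',d+.041*M[:,0],c),'seen row ~180,col',100+440/2)
print('disc edges tool y at +25mm', px('wrist',d+.041*M[:,0]*.0+.041*M[:,1],c),px('wrist',d-.041*M[:,1],c))
print('narrow wrist',pt('wrist',322.5,113,.12,c), 'floor',pt('wrist',100+443/2,229/2,.006,c))
print('narrow scene',pt('scene',447.5,174,.12))
```

```text
disc edge pred (np.float64(318.02782044235573), np.float64(182.847258115113)) seen row ~180,col 320.0
disc edges tool y at +25mm (np.float64(391.9544462005501), np.float64(255.2894619647211)) (np.float64(244.23448076355135), np.float64(255.29014805455668))
narrow wrist [0.59736597 0.39812259 0.12      ] floor [0.59718923 0.39692411 0.006     ]
narrow scene [0.59920647 0.39464459 0.12      ]
```

Request:
{"method": "step_arm", "body": {
  "steps": [
    [9,36,0,0,0,0],
    [9,36,0,0,0,0],
    [0,0,-15,0,0,0],
    [0,0,-15,0,0,0],
    [0,0,0,0,0,0],
    [0,0,0,0,0,0],
    [0,0,0,0,0,0]
  ]
}}

```text
clock: 24.12
position: [0.5968, 0.3977, 0.1622]
ee_rot: [-2.448, -1.969, -0.003]
force: [0.1, 0.1, -0.8]
width: 0.294
gripper_force: 25.0
```

```bash
python3 need.py .5965 .3962 .134 -0.22
```

```text
pos [0.5968 0.3977 0.1622] d [ -0.3  -1.5 -28.2] rot [-0.001  0.001 -0.004] q [-1.05  0.71  0.69  1.43 -0.47  1.16 -0.51] F [ 0.1  0.1 -0.8]
```

Request:
{"method": "step_arm", "body": {
  "steps": [
    [0,-1,-8,0,0,0],
    [0,0,-6,0,0,0],
    [0,0,-4,0,0,0],
    [0,0,-3,0,0,0],
    [0,0,-3,0,0,0],
    [0,0,-2,0,0,0],
    [0,0,0,0,0,0],
    [0,0,0,0,0,0]
  ]
}}

```text
clock: 24.78
position: [0.5964, 0.3981, 0.1348]
ee_rot: [-2.446, -1.971, -0.001]
force: [-0.0, 0.2, -0.7]
width: 0.299
gripper_force: 25.0
```

```bash
python3 need.py .5965 .3962 .134 -0.22
```

```text
pos [0.5964 0.3981 0.1348] d [ 0.1 -1.9 -0.8] rot [-0.001  0.    -0.006] q [-1.04  0.73  0.67  1.46 -0.48  1.12 -0.5 ] F [-0.   0.2 -0.7]
```

The plug went in without any contact force. Seat it and release.

Request:
{"method": "step_arm", "body": {
  "steps": [
    [0,0,-1,0,0,0],
    [0,0,0,0,0,0],
    [0,0,0,0,0,0]
  ]
}}

```text
clock: 25.03
position: [0.5966, 0.3981, 0.1341]
ee_rot: [-2.446, -1.971, -0.002]
force: [0.4, 1.0, 0.0]
width: 0.297
gripper_force: 25.0
```

Request:
{"method": "step_arm", "body": {
  "steps": [
    [0,0,0,0,0,0],
    [0,0,0,0,0,0],
    [0,0,0,0,0,0],
    [0,0,0,0,0,0],
    [0,0,15,0,0,0],
    [0,0,25,0,0,0],
    [0,0,30,0,0,0],
    [-15,-35,0,0,0,0],
    [-10,-40,0,0,0,0],
    [-10,-40,0,0,0,0],
    [-10,-40,0,0,0,0],
    [-10,-40,0,0,0,0],
    [-10,-40,0,0,0,0],
    [-10,-40,0,0,0,0],
    [-10,-40,0,0,0,0],
    [-10,-40,0,0,0,0],
    [-10,-40,0,0,0,0],
    [0,0,0,0,0,0],
    [0,0,0,0,0,0]
  ],
  "gripper": 0.6
}}

```text
clock: 26.62
position: [0.4909, 0.0007, 0.2044]
ee_rot: [-2.451, -1.964, -0.003]
force: [0.4, 0.1, -0.8]
width: 0.6
gripper_force: 0.0
```

```bash
python3 need.py .467 -.030 .15 -0.22
python3 - <<'E'
from h import *
a=shot('scene','s11')[90:240,350:520];b=shot('top','t11')
c=cams.get_calibration('wrist');w=shot('wrist','w11');print(px('wrist',(.467,-.03,.043),c))
im=np.hstack([cv2.resize(a,(340,300)),cv2.resize(b[100:220,120:304],(460,300),interpolation=cv2.INTER_CUBIC)])
im=np.vstack([im,np.hstack([cv2.resize(w[:300],(533,250)),np.zeros((250,267,3),np.uint8)])])
cv2.imwrite('pics/m11.png',im[:,:,::-1])
E
```

```text
pos [0.4909 0.0007 0.2044] d [-23.9 -30.7 -54.4] rot [-0.002  0.001 -0.   ] q [-0.76  0.29  0.83  1.97 -0.26  0.99 -0.03] F [ 0.4  0.1 -0.8]
(np.float64(302.62427416295566), np.float64(225.63325550352243))
```

View pics/m11.png

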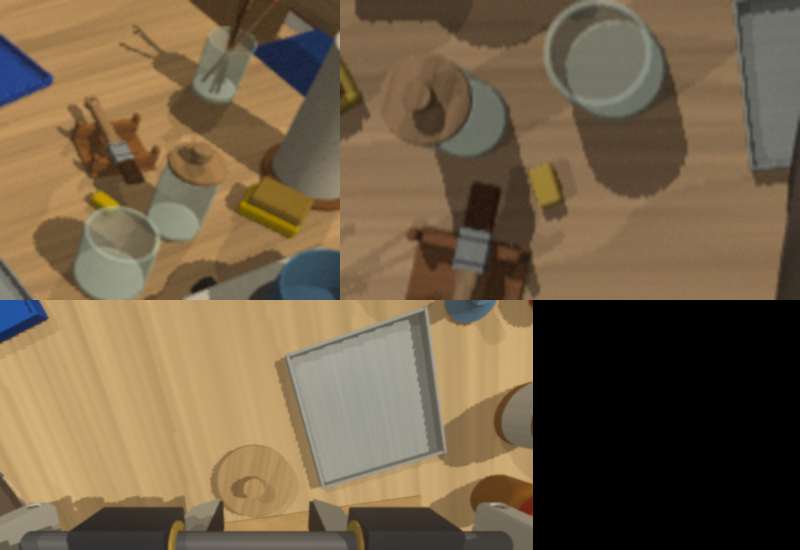

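Narrow jar closed with its lid level, and the brush is still on the rest. The wide lid's knob is at wrist pixel (305,226), predicted (303,226) for (0.467, -0.030). That was my 14th and last picture, so I'll rely on force, width and image code from here.

Request:
{"method": "step_arm", "body": {
  "steps": [
    [-8,-15,-30,0,0,0],
    [-8,-16,-36,0,0,0],
    [-7,0,-36,0,0,0],
    [0,0,-36,0,0,0],
    [0,0,-25,0,0,0],
    [0,0,-12,0,0,0],
    [0,0,-7,0,0,0],
    [0,0,0,0,0,0],
    [0,0,0,0,0,0]
  ]
}}

```text
clock: 27.52
position: [0.4689, -0.0273, 0.022]
ee_rot: [-2.445, -1.972, -0.001]
force: [0.2, 0.0, -0.3]
width: 0.598
gripper_force: 0.0
```

Request:
{"method": "step_arm", "body": {
  "steps": [
    [0,0,0,0,0,0],
    [0,0,0,0,0,0],
    [0,0,0,0,0,0],
    [0,0,0,0,0,0],
    [0,0,0,0,0,0],
    [0,0,0,0,0,0],
    [0,0,0,0,0,0],
    [0,0,0,0,0,0],
    [0,0,0,0,0,0]
  ],
  "gripper": 0.29,
  "force": 5
}}

```text
clock: 28.27
position: [0.4686, -0.0278, 0.0222]
ee_rot: [-2.446, -1.971, -0.002]
force: [-1.4, 0.7, 5.6]
width: 0.307
gripper_force: 5.0
```

Request:
{"method": "step_arm", "body": {
  "steps": [
    [0,0,0,0,0,0],
    [0,0,0,0,0,0],
    [0,0,0,0,0,0],
    [0,0,0,0,0,0.121],
    [0,0,0,0,0,0.121],
    [0,0,0,0,0,0.121],
    [0,0,0,0,0,0.121],
    [0,0,0,0,0,0.121],
    [0,0,0,0,0,0.121],
    [0,0,0,0,0,0.121],
    [0,0,0,0,0,0.121],
    [0,0,0,0,0,0.121],
    [0,0,0,0,0,0.121],
    [0,0,0,0,0,0.121],
    [0,0,0,0,0,0.121],
    [0,0,0,0,0,0.121],
    [0,0,0,0,0,0]
  ],
  "gripper": 0.6
}}

```text
clock: 29.68
position: [0.4683, -0.0282, 0.0218]
ee_rot: [-0.324, -3.124, -0.0]
force: [-0.6, 1.2, 0.6]
width: 0.597
gripper_force: 0.0
```

Request:
{"method": "step_arm", "body": {
  "steps": [
    [0,0,0,0,0,0],
    [0,0,0,0,0,0],
    [0,0,0,0,0,0],
    [0,0,0,0,0,0],
    [0,0,0,0,0,0],
    [0,0,0,0,0,0],
    [0,0,0,0,0,0]
  ],
  "gripper": 0.2,
  "force": 25
}}

```text
clock: 30.27
position: [0.4683, -0.0279, 0.0218]
ee_rot: [-0.333, -3.123, -0.0]
force: [0.4, -0.7, -1.4]
width: 0.298
gripper_force: 25.0
```

Request:
{"method": "step_arm", "body": {
  "steps": [
    [0,0,15,0,0,0],
    [0,0,35,0,0,0],
    [0,0,35,0,0,0],
    [0,0,35,0,0,0],
    [17,28,30,0,0,0],
    [17,28,0,0,0,0],
    [17,28,0,0,0,0],
    [17,28,0,0,0,0],
    [17,28,0,0,0,0],
    [17,28,0,0,0,0],
    [17,28,0,0,0,0],
    [17,28,0,0,0,0],
    [17,28,0,0,0,0],
    [17,28,0,0,0,0],
    [0,0,0,0,0,0],
    [0,0,0,0,0,0]
  ]
}}

```text
clock: 31.6
position: [0.637, 0.2528, 0.1688]
ee_rot: [-0.328, -3.122, -0.0]
force: [-0.1, 0.0, -1.5]
width: 0.294
gripper_force: 25.0
```

```bash
python3 need.py .6427 .2523 .109 1.35
```

```text
pos [0.637  0.2528 0.1688] d [  5.7  -0.5 -59.8] rot [-0.001 -0.002 -0.012] q [-0.55  0.58  0.15  1.49 -0.1   1.08  0.98] F [-0.1  0.  -1.5]
```

Request:
{"method": "step_arm", "body": {
  "steps": [
    [5,0,-15,0,0,0],
    [0,0,-15,0,0,0],
    [0,0,-10,0,0,0],
    [0,0,-6,0,0,0],
    [0,0,-4,0,0,0],
    [0,0,-3,0,0,0],
    [0,0,0,0,0,0],
    [0,0,-3,0,0,0],
    [0,0,0,0,0,0],
    [0,0,0,0,0,0]
  ]
}}

```text
clock: 32.43
position: [0.6424, 0.2505, 0.1143]
ee_rot: [-0.333, -3.124, -0.001]
force: [0.2, -1.0, -0.4]
width: 0.296
gripper_force: 25.0
```

```bash
python3 need.py .6427 .2523 .109 1.35
```

```text
pos [0.6424 0.2505 0.1143] d [ 0.3  1.8 -5.3] rot [-0.001 -0.    -0.009] q [-0.54  0.64  0.14  1.53 -0.1   0.98  0.99] F [ 0.2 -1.  -0.4]
```

Request:
{"method": "step_arm", "body": {
  "steps": [
    [0,1,-2,0,0,0],
    [0,0,-2,0,0,0],
    [0,0,-1,0,0,0],
    [0,0,0,0,0,0],
    [0,0,0,0,0,0]
  ]
}}

```text
clock: 32.85
position: [0.6423, 0.2513, 0.109]
ee_rot: [-0.333, -3.123, -0.0]
force: [-1.4, -0.3, -0.3]
width: 0.296
gripper_force: 25.0
```

Request:
{"method": "step_arm", "body": {
  "steps": [
    [0,0,0,0,0,0],
    [0,0,0,0,0,0],
    [0,0,0,0,0,0],
    [0,0,0,0,0,0],
    [0,0,15,0,0,0],
    [0,0,25,0,0,0],
    [0,0,35,0,0,0],
    [0,0,35,0,0,0],
    [0,0,30,0,0,0],
    [0,0,0,0,0,0]
  ],
  "gripper": 0.6
}}

```text
clock: 33.68
position: [0.6453, 0.2523, 0.2566]
ee_rot: [0.332, 3.115, 0.009]
force: [-0.6, -0.4, 1.2]
width: 0.6
gripper_force: 0.0
```

```bash
python3 need.py .456 -.14 .25 1.35
```

```text
pos [0.6453 0.2523 0.2566] d [-189.3 -392.3   -6.6] rot [-0.005  0.009 -0.008] q [-0.55  0.52  0.17  1.36 -0.09  1.25  0.98] F [-0.6 -0.4  1.2]
```

Wide lid seated at z 0.109 without contact force. The targets that have since been checked put the top camera off by about (+2,+4) mm, so I shift the tumbler positions by that. Next is the nearest empty tumbler, at about (0.458,-0.143).

Request:
{"method": "step_arm", "body": {
  "steps": [
    [-17,-36,0,-0.005,0.009,0],
    [-17,-36,0,0,0,0],
    [-17,-36,0,0,0,0],
    [-17,-36,0,0,0,0],
    [-17,-36,0,0,0,0],
    [-17,-36,0,0,0,0],
    [-17,-36,0,0,0,0],
    [-17,-36,0,0,0,0],
    [-17,-36,0,0,0,0],
    [-17,-36,0,0,0,0],
    [-17,-35,0,0,0,0],
    [0,0,0,0,0,0],
    [0,0,0,0,0,0]
  ],
  "gripper": 1
}}

```text
clock: 34.77
position: [0.4543, -0.1459, 0.2493]
ee_rot: [-0.34, -3.115, 0.009]
force: [0.9, 1.0, 0.9]
width: 0.999
gripper_force: 0.0
```

```bash
python3 need.py .458 -.143 .073 1.35
python3 - <<'E'
from h import *
a=cv2.imread('pics/top0.png',0);c=cams.get_calibration('top')
g=cv2.resize(a,None,fx=4,fy=4,interpolation=cv2.INTER_CUBIC)
n=dict(A=(.528,-.235),B=(.476,-.381),C=(.456,-.147),D=(.398,-.280),E1=(.655,-.207),E2=(.574,-.355))
for k,(x,y) in n.items():
    u,v=np.array(px('top',(x,y,.093),c))*4
    h=cv2.HoughCircles(cv2.GaussianBlur(g[int(v)-90:int(v)+90,int(u)-90:int(u)+90],(7,7),0),cv2.HOUGH_GRADIENT,1,200,param1=80,param2=15,minRadius=52,maxRadius=66)
    if h is None: print(k,None);continue
    q=h[0,0]; print(k,q[2],(pt('top',(int(u)-90+q[0])/4,(int(v)-90+q[1])/4,.093,c)*1000).round(1))
# wrist circle for C
cw=cams.get_calibration('wrist');w=cv2.cvtColor(shot('wrist','w12'),cv2.COLOR_RGB2GRAY)
print('pred C',px('wrist',(.458,-.143,.093),cw))
for p in cv2.HoughCircles(cv2.GaussianBlur(w[:290],(5,5),0),cv2.HOUGH_GRADIENT,1,60,param1=80,param2=20,minRadius=35,maxRadius=65)[0][:6]: print(p,pt('wrist',p[0],p[1],.093,cw).round(4))
E
```

```text
pos [ 0.4543 -0.1459  0.2493] d [   3.7    2.9 -176.3] rot [ 0.005 -0.009 -0.003] q [-0.07  0.17  0.31  1.9  -0.05  1.08  1.61] F [0.9 1.  0.9]
A 62.7 [ 528.8 -235.7   93. ]
B 63.2 [ 476.9 -382.3   93. ]
C 57.5 [ 453.8 -145.7   93. ]
D 57.6 [ 396.2 -280.7   93. ]
E1 61.2 [ 655.6 -206.6   93. ]
E2 62.5 [ 575.7 -355.5   93. ]
pred C (np.float64(323.098207727117), np.float64(194.08258490505125))
[183.5 160.5  41.1] [ 0.395 -0.271  0.093]
[329.5 204.5  35.8] [ 0.4701 -0.1389  0.093 ]
[108.5 266.5  38.4] [ 0.4874 -0.3891  0.093 ]
[255.5 281.5  36.5] [ 0.5389 -0.2368  0.093 ]
```

```bash
cat > rim.py <<'E'
from h import *
from scipy.ndimage import map_coordinates
def fit(img,name,c,x0,y0,z,r=.034,rng=.014):
    "grid-search the 3D circle whose projected band (rim) is brightest against just outside it"
    g=cv2.GaussianBlur(cv2.cvtColor(img,cv2.COLOR_RGB2GRAY),(3,3),0).astype(float)
    t=np.linspace(0,2*np.pi,90,endpoint=False);f=200/np.tan(np.radians(c['fov_y']/2));W=np.array(c['world_to_cam'])
    def samp(x,y,rr):
        P=W@np.c_[x+rr*np.cos(t),y+rr*np.sin(t),0*t+z,0*t+1].T
        u=c['cx']-f*P[0]/P[2];v=c['cy']+f*P[1]/P[2]
        return map_coordinates(g,[v,u],order=1,mode='nearest')
    best=max((np.median(samp(x,y,r-.001)-samp(x,y,r+.003))+.5*np.mean(samp(x,y,r-.001)-samp(x,y,r+.003)),x,y) for x in x0+np.arange(-rng,rng+1e-4,.001) for y in y0+np.arange(-rng,rng+1e-4,.001))
    return np.round(best,4)
E
python3 - <<'E'
from rim import *
cw=cams.get_calibration('wrist');w=cv2.imread('pics/w12.png')[:,:,::-1].copy()
ct=cams.get_calibration('top');t=cv2.imread('pics/top0.png')[:,:,::-1].copy()
for k,p in dict(A=(.530,-.231),B=(.478,-.377),C=(.458,-.143),D=(.400,-.276),E1=(.657,-.203),E2=(.576,-.351)).items():
    print(k,'top',fit(t,'top',ct,*p,.093),'wrist',fit(w,'wrist',cw,*p,.093),np.round(px('wrist',(*p,.093),cw)))
E
```

```text
A top [42.2213  0.53   -0.234 ] wrist [16.1861  0.531  -0.23  ] [256. 273.]
B top [30.7098  0.478  -0.379 ] wrist [ 9.4541  0.48   -0.377 ] [113. 256.]
C top [26.988  0.458 -0.146] wrist [33.5316  0.472  -0.137 ] [321. 194.]
D top [31.1716  0.4    -0.28  ] wrist [87.1548  0.403  -0.276 ] [178. 166.]
E1 top [26.3376  0.657  -0.206 ] wrist [-0.2512  0.671  -0.217 ] [307. 363.]
E2 top [35.2735  0.576  -0.354 ] wrist [ 4.1948  0.564  -0.341 ] [167. 328.]
```

Run:
```python
from rim import *
cw=cams.get_calibration('wrist');w=shot('wrist','w13')
print(fit(w,'wrist',cw,.472,-.140,.093,rng=.025))
ct=cams.get_calibration('top');t=shot('top','t13')
for k,p in dict(A=(.530,-.233),B=(.478,-.379),C=(.465,-.143),D=(.400,-.278),E1=(.657,-.206),E2=(.576,-.354)).items(): print(k,fit(t,'top',ct,*p,.093,rng=.025))
for f,n in((w,'wc13'),): 
    g=cv2.cvtColor(w,cv2.COLOR_RGB2GRAY)[140:260:6,250:400:6]; print('\n'.join(' '.join('%3d'%v for v in r) for r in g))
```

```text
[73.6595  0.474  -0.139 ]
A [ 1.7084  0.532  -0.247 ]
B [ 1.5876  0.463  -0.404 ]
C [ 3.9861  0.485  -0.152 ]
D [ 1.4551  0.416  -0.28  ]
E1 [29.5933  0.657  -0.206 ]
E2 [23.4585  0.578  -0.354 ]
151 152 152 150 108 107 107 105 106 106 104 111 108 113 153 155 154 156 168 169 168 169 170 171 172
153 151 150 146 141 110 105 105 104 107 107 107 110 111 153 159 155 158 165 171 172 172 171 171 171
154 153 147 147 154 112 102 106 102 105 107 107 109 109 153 161 155 158 164 170 172 172 171 170 171
152 151 149 152 152 154 105 104 104 107 106 105 106 108 115 159 159 159 165 171 170 171 170 171 170
149 146 154 153 147 154 149 103 105 106 106 106 104 110 108 156 160 163 163 172 172 171 171 171 171
125 146 152 146 144 149 146 140 107 102 106 107 106 108 111 154 159 164 159 171 171 172 171 172 174
105 106 148 144 146 149 151 148 115 106 110 156 204 208 204 171 159 164 155 173 175 176 178 179 179
107 109 123 148 148 151 157 152 149 119 206 186 153 131 130 132 205 160 158 179 179 178 177 178 178
108 108 106 150 146 151 150 150 144 203 135 129 129 129 131 130 118 191 161 177 180 179 179 176 174
106 
[... 395 characters left out ...]

105 106  88  90  96 137 137 137 206 143 143 143 141 129 120 119 120 118 207 153 169 169 169 168 168
108  90  90  91  92 136 139 140 151 161 144 143 141 138 134 126 122 157 162 151 167 168 170 173 172
108  90 109 113 106 138 136 140 144 174 161 143 140 137 133 128 160 174 152 147 174 175 178 179 138
 99 120 125 129 114 118 136 143 145 140 156 204 193 175 195 204 156 154 150 152 178 177 177 175 161
122 128 128 130 130 112 142 140 144 152 157 156 153 157 155 155 153 151 151 155 169 169 168 157 151
146 149 190 192 133 130 144 141 150 154 157 155 158 158 155 155 155 150 152 153 159 165 164 159 151
125 125 126 127 198 133 119 144 156 155 156 154 156 155 156 153 156 151 158 152 154 172 175 177 163
```

The wrist fit shows tumbler C standing upright at (0.474,-0.139). The gripper body nudged it earlier, when I was at the wide lid. The other tumblers are where expected, so I'll grasp C.

Request:
{"method": "step_arm", "body": {
  "steps": [
    [10,4,-15,0.005,-0.009,0],
    [9,3,-30,0,0,0],
    [0,0,-35,0,0,0],
    [0,0,-35,0,0,0],
    [0,0,-30,0,0,0],
    [0,0,-20,0,0,0],
    [0,0,-11,0,0,0],
    [0,0,0,0,0,0],
    [0,0,0,0,0,0]
  ]
}}

```text
clock: 35.67
position: [0.4746, -0.1354, 0.0726]
ee_rot: [-0.329, -3.122, -0.001]
force: [-0.2, 0.0, 0.5]
width: 1.001
gripper_force: 0.0
```

Request:
{"method": "step_arm", "body": {
  "steps": [
    [0,0,0,0,0,0],
    [0,0,0,0,0,0],
    [0,0,0,0,0,0],
    [0,0,0,0,0,0],
    [0,0,0,0,0,0],
    [0,0,0,0,0,0],
    [0,0,0,0,0,0]
  ],
  "gripper": 0.5,
  "force": 20
}}

```text
clock: 36.25
position: [0.4749, -0.1369, 0.0736]
ee_rot: [0.333, 3.123, 0.0]
force: [0.4, -0.8, 5.9]
width: 0.724
gripper_force: 20.0
```

Request:
{"method": "step_arm", "body": {
  "steps": [
    [0,0,15,0,0,0],
    [0,0,30,0,0,0],
    [0,0,30,0,0,0],
    [0,0,15,0,0,0],
    [0,0,0,0,0,0]
  ]
}}

```text
clock: 36.67
position: [0.4761, -0.1371, 0.1661]
ee_rot: [0.332, 3.119, 0.0]
force: [0.7, -0.1, -0.4]
width: 0.72
gripper_force: 20.0
```

```bash
python3 need.py .632 .037 .075 1.35
python3 - <<'E'
from rim import *
s=observe();cw=cams.get_calibration('wrist');w=shot('wrist','w14');p=s['position']
print(fit(w,'wrist',cw,p[0],p[1],p[2]+.02,rng=.012)[1:]-p[:2].round(4),s['width'],s['gripper_force'])
E
```

```text
pos [ 0.4761 -0.1371  0.1661] d [155.9 174.1 -91.1] rot [ 0.     0.005 -0.008] q [-0.06  0.29  0.29  1.98 -0.11  0.88  1.65] F [ 0.7 -0.1 -0.4]
[0. 0.] 0.7199570396658342 20.000009393552318
```

Request:
{"method": "step_arm", "body": {
  "steps": [
    [26,29,0,0,0.005,-0.008],
    [26,29,0,0,0,0],
    [26,29,0,0,0,0],
    [26,29,0,0,0,0],
    [26,29,0,0,0,0],
    [26,29,0,0,0,0],
    [0,0,-20,0,0,0],
    [0,0,-30,0,0,0],
    [0,0,-20,0,0,0],
    [0,0,-10,0,0,0],
    [0,0,0,0,0,0],
    [0,0,0,0,0,0],
    [0,0,-5,0,0,0],
    [0,0,-3,0,0,0],
    [0,0,-2,0,0,0],
    [0,0,0,0,0,0],
    [0,0,0,0,0,0]
  ]
}}

```text
clock: 38.13
position: [0.6316, 0.0372, 0.0747]
ee_rot: [-0.345, -3.12, -0.001]
force: [-0.9, -0.7, 6.5]
width: 0.718
gripper_force: 20.0
```

Request:
{"method": "step_arm", "body": {
  "steps": [
    [0,0,0,0,0,0],
    [0,0,0,0,0,0],
    [0,0,0,0,0,0],
    [0,0,0,0,0,0],
    [0,0,0,0,0,0],
    [0,0,15,0,0,0],
    [0,0,30,0,0,0],
    [0,0,35,0,0,0],
    [0,0,35,0,0,0],
    [0,0,30,0,0,0],
    [0,0,0,0,0,0],
    [0,0,0,0,0,0]
  ],
  "gripper": 1
}}

```text
clock: 39.13
position: [0.6314, 0.0374, 0.22]
ee_rot: [-0.345, -3.121, -0.001]
force: [-0.3, 0.2, -1.0]
width: 1.001
gripper_force: 0.0
```

```bash
python3 need.py .531 -.230 .25 1.35
python3 - <<'E'
from rim import *
s=observe();cw=cams.get_calibration('wrist');w=shot('wrist','w15')
print(fit(w,'wrist',cw,.632,.037,.094,rng=.02))
E
```

```text
pos [0.6314 0.0374 0.22  ] d [-100.4 -267.4   30. ] rot [-0.001 -0.002 -0.001] q [-0.32  0.46  0.26  1.58 -0.13  1.13  1.32] F [-0.3  0.2 -1. ]
[7.06381e+01 6.30000e-01 3.50000e-02]
```

First tumbler stands in the tray at (0.631,0.037). Next is A.

Request:
{"method": "step_arm", "body": {
  "steps": [
    [-12,-33,0,0,0,0],
    [-13,-34,0,0,0,0],
    [-12,-33,0,0,0,0],
    [-13,-34,0,0,0,0],
    [-12,-33,0,0,0,0],
    [-13,-34,0,0,0,0],
    [-12,-33,0,0,0,0],
    [-13,-33,0,0,0,0],
    [0,0,0,0,0,0],
    [0,0,0,0,0,0],
    [0,0,0,0,0,0]
  ]
}}

```text
clock: 40.1
position: [0.5299, -0.2288, 0.2167]
ee_rot: [-0.344, -3.115, -0.001]
force: [0.1, 0.1, -0.3]
width: 1.002
gripper_force: 0.0
```

```bash
python3 need.py .531 -.230 .073 1.35
python3 - <<'E'
from rim import *
cw=cams.get_calibration('wrist');w=shot('wrist','w16')
for k,p in dict(A=(.531,-.230),B=(.480,-.377),D=(.403,-.276)).items(): print(k,fit(w,'wrist',cw,*p,.093,rng=.02))
E
```

```text
pos [ 0.5299 -0.2288  0.2167] d [   1.1   -1.2 -143.7] rot [-0.002 -0.008 -0.001] q [ 0.08  0.38  0.33  1.72 -0.13  1.08  1.8 ] F [ 0.1  0.1 -0.3]
A [92.39   0.531 -0.233]
B [70.8068  0.479  -0.379 ]
D [68.4396  0.401  -0.278 ]
```

Request:
{"method": "step_arm", "body": {
  "steps": [
    [1,-3,-20,-0.002,-0.008,0],
    [0,0,-35,0,0,0],
    [0,0,-35,0,0,0],
    [0,0,-30,0,0,0],
    [0,0,-16,0,0,0],
    [0,0,-8,0,0,0],
    [0,0,0,0,0,0],
    [0,0,0,0,0,0]
  ]
}}

```text
clock: 40.82
position: [0.5319, -0.2319, 0.0743]
ee_rot: [0.343, 3.12, -0.002]
force: [0.6, -0.2, 0.6]
width: 1.0
gripper_force: 0.0
```

Request:
{"method": "step_arm", "body": {
  "steps": [
    [0,0,0,0,0,0],
    [0,0,0,0,0,0],
    [0,0,0,0,0,0],
    [0,0,0,0,0,0],
    [0,0,0,0,0,0],
    [0,0,0,0,0,0],
    [0,0,0,0,0,0]
  ],
  "gripper": 0.5
}}

```text
clock: 41.4
position: [0.5319, -0.233, 0.0747]
ee_rot: [0.345, 3.119, -0.003]
force: [-1.1, 0.8, 6.7]
width: 0.722
gripper_force: 20.0
```

Request:
{"method": "step_arm", "body": {
  "steps": [
    [0,0,15,0,0,0],
    [0,0,30,0,0,0],
    [0,0,35,0,0,0],
    [0,0,35,0,0,0],
    [0,0,30,0,0,0],
    [12,33,0,0,0,0],
    [13,34,0,0,0,0],
    [12,33,0,0,0,0],
    [13,34,0,0,0,0],
    [12,33,0,0,0,0],
    [13,34,0,0,0,0],
    [12,33,0,0,0,0],
    [13,33,0,0,0,0],
    [0,0,0,0,0,0],
    [0,0,0,0,0,0],
    [0,0,0,0,0,0]
  ]
}}

```text
clock: 42.73
position: [0.6309, 0.0339, 0.2185]
ee_rot: [0.345, 3.121, -0.004]
force: [-0.8, 0.6, -1.0]
width: 0.726
gripper_force: 20.0
```

```bash
python3 need.py .631 .037 .1065 1.35
```

```text
pos [0.6309 0.0339 0.2185] d [ 1.00e-01  3.10e+00 -1.12e+02] rot [ 0.002  0.001 -0.001] q [-0.32  0.45  0.26  1.58 -0.12  1.12  1.32] F [-0.8  0.6 -1. ]
```

Request:
{"method": "step_arm", "body": {
  "steps": [
    [0,3,-20,0,0,0],
    [0,0,-25,0,0,0],
    [0,0,-25,0,0,0],
    [0,0,-20,0,0,0],
    [0,0,-12,0,0,0],
    [0,0,-5,0,0,0],
    [0,0,0,0,0,0],
    [0,0,0,0,0,0],
    [0,0,-2,0,0,0],
    [0,0,0,0,0,0],
    [0,0,0,0,0,0]
  ]
}}

```text
clock: 43.65
position: [0.6318, 0.0374, 0.1108]
ee_rot: [0.345, 3.119, -0.002]
force: [-0.2, -0.5, -0.4]
width: 0.725
gripper_force: 20.0
```

Request:
{"method": "step_arm", "body": {
  "steps": [
    [0,0,0,0,0,0],
    [0,0,0,0,0,0],
    [0,0,0,0,0,0],
    [0,0,0,0,0,0],
    [0,0,0,0,0,0],
    [0,0,15,0,0,0],
    [0,0,30,0,0,0],
    [0,0,35,0,0,0],
    [0,0,35,0,0,0],
    [0,0,20,0,0,0],
    [0,0,0,0,0,0],
    [0,0,0,0,0,0]
  ],
  "gripper": 1
}}

```text
clock: 44.65
position: [0.632, 0.0374, 0.2463]
ee_rot: [0.345, 3.118, -0.001]
force: [-1.2, -0.0, 0.6]
width: 1.001
gripper_force: 0.0
```

```bash
python3 need.py .403 -.276 .25 1.35
python3 - <<'E'
from rim import *
cw=cams.get_calibration('wrist');w=shot('wrist','w17')
for z in(.094,.126,.15): print(z,fit(w,'wrist',cw,.631,.037,z,rng=.015))
E
```

```text
pos [0.632  0.0374 0.2463] d [-229.  -313.4    3.7] rot [ 0.001  0.005 -0.001] q [-0.33  0.43  0.27  1.54 -0.12  1.17  1.31] F [-1.2 -0.   0.6]
0.094 [10.4398  0.638   0.026 ]
0.126 [8.16722e+01 6.30000e-01 3.50000e-02]
0.15 [4.87065e+01 6.24000e-01 4.10000e-02]
```

Request:
{"method": "step_arm", "body": {
  "steps": [
    [-23,-31,0,0,0,0],
    [-23,-32,0,0,0,0],
    [-23,-31,0,0,0,0],
    [-23,-32,0,0,0,0],
    [-23,-31,0,0,0,0],
    [-23,-32,0,0,0,0],
    [-23,-31,0,0,0,0],
    [-23,-32,0,0,0,0],
    [-23,-31,0,0,0,0],
    [-22,-32,0,0,0,0],
    [0,0,0,0,0,0],
    [0,0,0,0,0,0],
    [0,0,0,0,0,0]
  ]
}}

```text
clock: 45.78
position: [0.4021, -0.2769, 0.244]
ee_rot: [0.345, 3.122, -0.001]
force: [0.9, 1.0, 0.0]
width: 0.998
gripper_force: 0.0
```

```bash
python3 need.py .402 -.278 .0745 1.35
```

```text
pos [ 0.4021 -0.2769  0.244 ] d [-1.000e-01 -1.100e+00 -1.695e+02] rot [ 0.001  0.001 -0.   ] q [ 0.14  0.19  0.42  1.9  -0.09  1.07  1.95] F [0.9 1.  0. ]
```

Request:
{"method": "step_arm", "body": {
  "steps": [
    [0,-1,-20,0,0,0],
    [0,0,-35,0,0,0],
    [0,0,-35,0,0,0],
    [0,0,-35,0,0,0],
    [0,0,-25,0,0,0],
    [0,0,-12,0,0,0],
    [0,0,-8,0,0,0],
    [0,0,0,0,0,0],
    [0,0,0,0,0,0]
  ]
}}

```text
clock: 46.53
position: [0.4029, -0.2779, 0.075]
ee_rot: [0.343, 3.121, -0.002]
force: [0.4, 0.4, 0.1]
width: 1.003
gripper_force: 0.0
```

Request:
{"method": "step_arm", "body": {
  "steps": [
    [0,0,0,0,0,0],
    [0,0,0,0,0,0],
    [0,0,0,0,0,0],
    [0,0,0,0,0,0],
    [0,0,0,0,0,0],
    [0,0,0,0,0,0],
    [0,0,0,0,0,0]
  ],
  "gripper": 0.5
}}

```text
clock: 47.12
position: [0.4028, -0.279, 0.0755]
ee_rot: [0.345, 3.119, -0.003]
force: [-1.4, 1.1, 5.8]
width: 0.716
gripper_force: 20.4
```

Request:
{"method": "step_arm", "body": {
  "steps": [
    [0,0,15,0,0,0],
    [0,0,30,0,0,0],
    [0,0,35,0,0,0],
    [0,0,35,0,0,0],
    [0,0,35,0,0,0],
    [0,0,20,0,0,0],
    [23,31,0,0,0,0],
    [23,32,0,0,0,0],
    [23,31,0,0,0,0],
    [23,32,0,0,0,0],
    [23,31,0,0,0,0],
    [23,32,0,0,0,0],
    [23,31,0,0,0,0],
    [23,32,0,0,0,0],
    [23,31,0,0,0,0],
    [23,32,0,0,0,0],
    [0,0,0,0,0,0],
    [0,0,0,0,0,0],
    [0,0,0,0,0,0]
  ]
}}

```text
clock: 48.7
position: [0.6318, 0.0358, 0.2443]
ee_rot: [0.345, 3.121, -0.004]
force: [-0.9, -0.5, -0.8]
width: 0.716
gripper_force: 20.4
```

```bash
python3 need.py .631 .037 .1395 1.35
```

```text
pos [0.6318 0.0358 0.2443] d [  -0.8    1.2 -104.8] rot [ 0.003  0.001 -0.001] q [-0.33  0.44  0.27  1.54 -0.12  1.18  1.32] F [-0.9 -0.5 -0.8]
```

Request:
{"method": "step_arm", "body": {
  "steps": [
    [0,1,-20,0,0,0],
    [0,0,-25,0,0,0],
    [0,0,-25,0,0,0],
    [0,0,-18,0,0,0],
    [0,0,-10,0,0,0],
    [0,0,-4,0,0,0],
    [0,0,0,0,0,0],
    [0,0,0,0,0,0],
    [0,0,-1,0,0,0],
    [0,0,0,0,0,0]
  ]
}}

```text
clock: 49.53
position: [0.6329, 0.0373, 0.1431]
ee_rot: [0.345, 3.118, -0.001]
force: [0.4, -0.4, -0.5]
width: 0.715
gripper_force: 20.4
```

Request:
{"method": "step_arm", "body": {
  "steps": [
    [0,0,0,0,0,0],
    [0,0,0,0,0,0],
    [0,0,0,0,0,0],
    [0,0,0,0,0,0],
    [0,0,0,0,0,0],
    [0,0,15,0,0,0],
    [0,0,30,0,0,0],
    [0,0,35,0,0,0],
    [0,0,35,0,0,0],
    [0,0,20,0,0,0],
    [0,0,0,0,0,0],
    [0,0,0,0,0,0]
  ],
  "gripper": 1
}}

```text
clock: 50.53
position: [0.633, 0.0374, 0.2783]
ee_rot: [0.345, 3.118, -0.001]
force: [-0.3, -0.1, -0.2]
width: 1.002
gripper_force: 0.0
```

```bash
python3 need.py .480 -.379 .27 1.35
python3 - <<'E'
from rim import *
cw=cams.get_calibration('wrist');w=shot('wrist','w18')
for z in(.126,.158,.19): print(z,fit(w,'wrist',cw,.631,.037,z,rng=.015))
E
```

```text
pos [0.633  0.0374 0.2783] d [-153.  -416.4   -8.3] rot [ 0.001  0.005 -0.001] q [-0.33  0.42  0.28  1.49 -0.12  1.24  1.31] F [-0.3 -0.1 -0.2]
0.126 [12.1693  0.638   0.027 ]
0.158 [7.9903e+01 6.3000e-01 3.6000e-02]
0.19 [25.6413  0.619   0.035 ]
```

Request:
{"method": "step_arm", "body": {
  "steps": [
    [-14,-38,0,0,0,0],
    [-14,-38,0,0,0,0],
    [-14,-38,0,0,0,0],
    [-14,-38,0,0,0,0],
    [-14,-38,0,0,0,0],
    [-14,-38,0,0,0,0],
    [-14,-38,0,0,0,0],
    [-14,-38,0,0,0,0],
    [-14,-38,0,0,0,0],
    [-14,-38,0,0,0,0],
    [-13,-36,0,0,0,0],
    [0,0,0,0,0,0],
    [0,0,0,0,0,0],
    [0,0,0,0,0,0]
  ]
}}

```text
clock: 51.75
position: [0.479, -0.3779, 0.2755]
ee_rot: [0.346, 3.122, 0.0]
force: [0.5, 0.1, -0.1]
width: 1.002
gripper_force: 0.0
```

```bash
python3 need.py .480 -.379 .0745 1.35
python3 - <<'E'
from rim import *
cw=cams.get_calibration('wrist');w=shot('wrist','w19');print(fit(w,'wrist',cw,.48,-.379,.093,rng=.015))
E
```

```text
pos [ 0.479  -0.3779  0.2755] d [   1.    -1.1 -201. ] rot [-0.  0. -0.] q [ 0.29  0.39  0.42  1.56 -0.16  1.22  2.09] F [ 0.5  0.1 -0.1]
[86.0385  0.479  -0.379 ]
```

Request:
{"method": "step_arm", "body": {
  "steps": [
    [0,-1,-20,0,0,0],
    [0,0,-35,0,0,0],
    [0,0,-35,0,0,0],
    [0,0,-35,0,0,0],
    [0,0,-35,0,0,0],
    [0,0,-22,0,0,0],
    [0,0,-12,0,0,0],
    [0,0,-7,0,0,0],
    [0,0,0,0,0,0],
    [0,0,0,0,0,0]
  ]
}}

```text
clock: 52.63
position: [0.4802, -0.3796, 0.077]
ee_rot: [0.344, 3.119, -0.003]
force: [0.5, 0.6, 0.4]
width: 0.999
gripper_force: 0.0
```

Request:
{"method": "step_arm", "body": {
  "steps": [
    [0,0,0,0,0,0],
    [0,0,0,0,0,0],
    [0,0,0,0,0,0],
    [0,0,0,0,0,0],
    [0,0,0,0,0,0],
    [0,0,0,0,0,0],
    [0,0,0,0,0,0]
  ],
  "gripper": 0.5
}}

```text
clock: 53.22
position: [0.4796, -0.3801, 0.0766]
ee_rot: [0.345, 3.119, -0.003]
force: [-0.9, -0.3, 5.8]
width: 0.721
gripper_force: 20.0
```

Request:
{"method": "step_arm", "body": {
  "steps": [
    [0,0,15,0,0,0],
    [0,0,30,0,0,0],
    [0,0,35,0,0,0],
    [0,0,35,0,0,0],
    [0,0,35,0,0,0],
    [0,0,35,0,0,0],
    [0,0,16,0,0,0],
    [14,38,0,0,0,0],
    [14,38,0,0,0,0],
    [14,38,0,0,0,0],
    [14,38,0,0,0,0],
    [14,38,0,0,0,0],
    [14,38,0,0,0,0],
    [14,38,0,0,0,0],
    [14,38,0,0,0,0],
    [14,38,0,0,0,0],
    [14,38,0,0,0,0],
    [13,37,0,0,0,0],
    [0,0,0,0,0,0],
    [0,0,0,0,0,0]
  ]
}}

```text
clock: 54.88
position: [0.6323, 0.041, 0.2759]
ee_rot: [0.337, 3.123, -0.001]
force: [0.2, -1.4, -0.7]
width: 0.727
gripper_force: 20.0
```

```bash
python3 need.py .631 .037 .1725 1.35
```

```text
pos [0.6323 0.041  0.2759] d [  -1.3   -4.  -103.4] rot [ 0.001  0.001 -0.006] q [-0.34  0.42  0.28  1.5  -0.12  1.24  1.31] F [ 0.2 -1.4 -0.7]
```

Request:
{"method": "step_arm", "body": {
  "steps": [
    [-1,-3,-20,0,0,0],
    [0,0,-25,0,0,0],
    [0,0,-25,0,0,0],
    [0,0,-18,0,0,0],
    [0,0,-10,0,0,0],
    [0,0,-3,0,0,0],
    [0,0,0,0,0,0],
    [0,0,0,0,0,0],
    [0,0,-1,0,0,0],
    [0,0,0,0,0,0]
  ]
}}

```text
clock: 55.72
position: [0.6318, 0.0343, 0.176]
ee_rot: [0.345, 3.119, -0.002]
force: [-0.0, 0.9, -0.9]
width: 0.723
gripper_force: 20.0
```

Request:
{"method": "step_arm", "body": {
  "steps": [
    [0,0,0,0,0,0],
    [0,0,0,0,0,0],
    [0,0,0,0,0,0],
    [0,0,0,0,0,0],
    [0,0,0,0,0,0],
    [0,0,15,0,0,0],
    [0,0,30,0,0,0],
    [0,0,35,0,0,0],
    [0,0,35,0,0,0],
    [0,0,20,0,0,0],
    [0,0,0,0,0,0],
    [0,0,0,0,0,0]
  ],
  "gripper": 1
}}

```text
clock: 56.72
position: [0.6319, 0.0343, 0.3112]
ee_rot: [0.345, 3.118, -0.001]
force: [-0.5, -0.0, -1.5]
width: 1.001
gripper_force: 0.0
```

Request:
{"method": "step_arm", "body": {
  "steps": [
    [-20,-35,0,0,0,0],
    [-20,-35,0,0,0,0],
    [-20,-35,0,0,0,0],
    [-20,-35,0,0,0,0],
    [-20,-35,0,0,0,0],
    [-20,-35,0,0,0,0],
    [-20,-35,0,0,0,0],
    [-20,-35,0,0,0,0],
    [-20,-35,0,0,0,0],
    [-10,-35,0,0,0,0],
    [0,0,0,0,0,0],
    [0,0,0,0,0,0]
  ]
}}

```text
clock: 57.72
position: [0.4394, -0.3175, 0.3087]
ee_rot: [0.353, 3.121, -0.002]
force: [0.6, 1.9, -0.1]
width: 1.002
gripper_force: 0.0
```

Run:
```python
from rim import *
ct=cams.get_calibration('top');t=shot('top','tz')
print('stack',fit(t,'top',ct,.629,.033,.19,rng=.012)); 
for n,p,z,r in(('E1',(.655,-.207),.093,.034),('E2',(.574,-.355),.093,.034),('wlid',(.641,.248),.105,.052),('nlid',(.593,.393),.13,.041)): print(n,fit(t,'top',ct,*p,z,r=r,rng=.012))
# brush: dark bristles / ferrule compare with picture t11 taken after laying it
a=cv2.imread('pics/t11.png',0).astype(int);b=cv2.cvtColor(t,cv2.COLOR_RGB2GRAY).astype(int)
def d(u0,u1,v0,v1): return np.abs(a-b)[v0:v1,u0:u1].mean().round(1),np.abs(a-b)[v0:v1,u0:u1].max()
print('rest/brush diff',d(135,200,165,245),'candle',d(260,292,60,92),'nlid',d(135,185,118,165))
hsv=cv2.cvtColor(t,cv2.COLOR_RGB2HSV);m=((t[:,:,0]<75)&(t[:,:,0]>t[:,:,2]+12))[165:200,150:200]
v,u=np.nonzero(m);print('bristles px',u.mean()+150,v.mean()+165,len(u),pt('top',u.mean()+150,v.mean()+165,.0365)+[.002,.004,0])
```

```text
stack [3.63879e+01 6.29000e-01 3.30000e-02]
E1 [26.6478  0.657  -0.206 ]
E2 [34.0953  0.576  -0.354 ]
wlid [4.0427 0.647  0.253 ]
nlid [2.0585 0.594  0.405 ]
rest/brush diff (np.float64(13.6), np.int64(73)) candle (np.float64(10.6), np.int64(26)) nlid (np.float64(11.2), np.int64(45))
bristles px 180.92846924177397 181.6494992846924 699 [0.50939578 0.36451232 0.0365    ]
```

Run:
```python
from h import *
a=cv2.imread('pics/t11.png',0).astype(np.float32);b=cv2.imread('pics/tz.png',0).astype(np.float32)
t=cv2.imread('pics/tz.png')[:,:,::-1].astype(int);t1=cv2.imread('pics/t11.png')[:,:,::-1].astype(int)
for n,(u0,u1,v0,v1) in dict(bristle=(160,185,168,190),ferrule=(160,185,186,206),candle=(260,292,60,92),plain=(230,330,260,330)).items():
    A,B=a[v0:v1,u0:u1],b[v0:v1,u0:u1];print(n,A.mean(),B.mean(),(B/A).mean())
    S=b[v0-12:v1+12,u0-12:u1+12];r=cv2.matchTemplate(S,A,cv2.TM_CCOEFF_NORMED);_,mx,_,l=cv2.minMaxLoc(r);print('  shift',l[0]-12,l[1]-12,round(mx,3))
g=b[150:250:4,130:210:4].astype(int);print('\n'.join(' '.join('%3d'%v for v in r) for r in g))
```

```text
bristle 59.19091 59.212727 1.1822734
  shift 10 -10 0.758
ferrule 70.206 61.56 0.9976924
  shift 2 0 0.627
candle 86.13086 75.04004 0.8694293
  shift 0 0 0.994
plain 73.363144 100.24871 1.6792698
  shift 0 -2 0.146
108 106 103  98  86  59  50  49  86  75 100  94  92  94  56  82  86  89  97  97
115 115 115 103  87  81  73  75  82  85  93  94  94  93  50  73 104 106 104 104
104 102 102 102 101  88  75  64  98  96  96  96  93  51  56  60  98 101 101  99
102 101 101 102 103 101 101  71  62  69  76  65  57  59  42  49  98 104 105 107
101 103 101 102 104 102 104 102  62  62  63  61  62  33  21  23  43  96 112  88
104 105 104 105 105 106 104 105  61  62  63  62  65  24  21  23  47 112 109  57
105 106 104 105 104 103 104 103  72  61  61  62  59  20  24  21  49 109 111  83
103 103 102 103 103 103 102 101  73  62  62  60  44  24  19  24  50 102 110 107
109 110 110 109 110 109 108 110 108  66  66  63  42  37  47  49  53  94  64  60
108 107 107 107 107 107 104 106  99  47  56  58  52  50  49  48  50  86  67  67
113 114 114 114 112  89  78  89  97  51  52  39  42  51  44  52  52  89 110 108
116 1
[... 414 characters left out ...]
  65  66  66  68  66  98  75  63  40  43  60  69  49 105 105
107 108 108 107  78  59  58  55  64  77  93  45  46  42  65  55  93  75 100 108
106 107 106 103  65  54  50  53  54  94  86  53  35  37  60  53  92  93  99 105
104 105 101  55  57  63  56  47  52  95  72  56  32  30  53  39  92  93  94 107
110 110 112 109  51  55  65  67  78  95  41  38  31  32  57  55  95 102 108 109
106 105 103 103  89  64  62  63 103  97  44  43  44  63  28  87 103 104 101 104
103 101 105 102 102  61  64  61  86  83  58  61  60  55  44  68 102 101 103 103
105 103 104 103 107 101 108 106  98  85  80  62  60  60  60  58 100  99 101  99
 97  98  94  97  97  96  96  97  98  99 100  99  61  61  83  60  98  99 100 100
```

Run:
```python
from h import *
c=cams.get_calibration('top');b=cv2.imread('pics/tz.png');g=cv2.cvtColor(b,cv2.COLOR_BGR2GRAY)
m=np.zeros_like(g);m[155:190,172:205]=(g[155:190,172:205]<30)
n,l,st,ce=cv2.connectedComponentsWithStats(m);i=1+st[1:,4].argmax();v,u=np.nonzero(l==i)
r=cv2.minAreaRect(np.c_[u,v].astype(np.float32));print('bristle rect',r,st[i])
# handle: per-row extent of bright pixels in between
for y in range(196,246,4): 
    seg=np.r_[155:195];k=seg[g[y,155:195]>72];print(y,k.min() if len(k) else None,k)
r0=np.array([.4304,.388])
for uv in [(188,163.5),(165,240)]: print(pt('top',*uv,.0365,c))
# scene view: predicted pixel of a level brush
```

```text
bristle rect ((186.50001525878906, 171.5), (10.751745223999023, 16.443843841552734), 18.434947967529297) [180 163  14  18 173]
196 173 [173 174 175 176 177 178 179 180 181]
200 172 [172 173 174 175 176 177 178 179]
204 171 [171 172 173 174 175 176 177]
208 170 [170 171 172 173 174 175 176]
212 168 [168 169 170 171 172 173 174]
216 167 [167 168 169 170 171 172 173 194]
220 166 [166 167 168 169 170 171 172 193 194]
224 164 [164 165 166 167 168 169 170 192 193 194]
228 163 [163 164 165 166 167 168 169 191 192 193 194]
232 160 [160 161 162 163 164 165 166 167 168 190 191 192 193 194]
236 159 [159 160 161 162 165 166 167 168 190 191 192 193 194]
240 155 [155 156 157 158 159 160 161 191 192 193 194]
244 155 [155 156 157 158 159 160 161 162 163 164 165 166 167 168 169 170 171 172
 173 174 175 192 193 194]
[0.55061189 0.34358643 0.0365    ]
[0.36914453 0.3984132  0.0365    ]
```

The tumbler stack is coaxial, and the egg tumblers and candle haven't moved. The brush has been knocked on the rest, though: its yaw is about -0.32 and its middle is about 30 mm off centre, too close to the 35 mm limit. I'll set it straight again.

Request:
{"method": "step_arm", "body": {
  "steps": [
    [-2,39,-5,0,0,0],
    [-2,39,-5,0,0,0],
    [-2,39,-5,0,0,0],
    [-2,39,-5,0,0,0],
    [-2,39,-5,0,0,0],
    [-2,39,-5,0,0,0],
    [-2,39,-5,0,0,0],
    [-2,39,-5,0,0,0],
    [-2,39,-5,0,0,0],
    [-2,39,-5,0,0,0],
    [-2,39,-5,0,0,-0.02],
    [-2,39,-5,0,0,-0.02],
    [-2,39,-5,0,0,-0.02],
    [-2,39,-5,0,0,-0.02],
    [-2,39,-5,0,0,-0.02],
    [0,39,-5,0,0,0],
    [0,39,-5,0,0,0],
    [0,39,-5,0,0,0],
    [0,0,0,0,0,0],
    [0,0,0,0,0,0]
  ],
  "gripper": 0.45
}}

```text
clock: 59.43
position: [0.4082, 0.3898, 0.2183]
ee_rot: [-0.49, -3.103, 0.004]
force: [-0.4, 0.1, -0.1]
width: 0.448
gripper_force: 0.0
```

```bash
python3 need.py .4096 .3926 .034 1.246
python3 - <<'E'
from h import *
c=cams.get_calibration('wrist');w=shot('wrist','wb');g=cv2.cvtColor(w,cv2.COLOR_RGB2GRAY)
d=np.array([.949,-.315]);mid=np.array([.458,.3765])
for s in(-.100,-.05,0,.05,.1): print(s,np.round(px('wrist',(*(mid+s*d),.0365),c),1))
print(w[100:300:8,270:420:6].mean(2).astype(int).tolist().__str__().replace('],','],\n'))
E
```

```text
pos [0.4082 0.3898 0.2183] d [   1.4    2.8 -184.3] rot [ 0.003 -0.001 -0.012] q [-0.81  0.35 -0.07  1.73  0.03  1.07  0.37] F [-0.4  0.1 -0.1]
-0.1 [322.3 139.5]
-0.05 [321.9 186.1]
0 [321.4 229.2]
0.05 [321.  269.1]
0.1 [320.7 306.1]
[[180, 179, 174, 164, 177, 179, 181, 180, 180, 181, 180, 178, 175, 171, 168, 165, 162, 161, 163, 165, 164, 162, 162, 161, 164],
 [178, 144, 131, 132, 136, 181, 181, 179, 176, 171, 168, 165, 163, 162, 163, 165, 165, 163, 163, 161, 166, 169, 171, 170, 169],
 [182, 166, 132, 131, 128, 147, 168, 165, 164, 162, 165, 166, 165, 163, 164, 162, 162, 161, 165, 170, 170, 169, 167, 166, 167],
 [177, 172, 131, 121, 120, 153, 165, 166, 166, 165, 163, 164, 162, 164, 167, 171, 171, 169, 168, 166, 168, 169, 169, 169, 170],
 [166, 165, 149, 120, 121, 146, 165, 163, 164, 165, 163, 171, 171, 169, 127, 121, 168, 169, 169, 170, 170, 171, 171, 173, 175],
 [122, 125, 165, 119, 121, 119, 158, 136, 122, 121, 122, 123, 121, 122, 122, 122, 125, 171, 171, 173, 175, 177, 176, 174, 172],
 [138, 121, 120, 119, 121, 122, 122, 121, 121, 122, 121, 122, 122, 122, 124, 124, 126, 128, 176,
[... 1473 characters left out ...]
 161, 171, 169, 166, 165, 165],
 [124, 53, 165, 171, 157, 105, 104, 164, 156, 104, 92, 112, 120, 122, 121, 48, 79, 123, 123, 122, 123, 74, 57, 57, 57],
 [80, 54, 158, 121, 154, 104, 100, 107, 107, 109, 108, 107, 119, 115, 114, 46, 49, 121, 122, 122, 123, 59, 52, 54, 54],
 [49, 54, 103, 119, 96, 158, 112, 78, 84, 87, 99, 105, 117, 118, 117, 45, 44, 92, 120, 121, 122, 72, 81, 50, 52],
 [50, 53, 81, 106, 124, 90, 141, 90, 62, 60, 62, 93, 111, 110, 110, 47, 48, 49, 99, 98, 99, 72, 74, 53, 48],
 [75, 73, 74, 73, 75, 75, 75, 75, 76, 76, 76, 76, 76, 75, 75, 75, 74, 74, 74, 75, 62, 62, 70, 74, 44],
 [78, 78, 77, 79, 78, 79, 78, 77, 79, 79, 79, 79, 79, 79, 77, 79, 78, 78, 79, 78, 65, 63, 64, 86, 43]]
```

Run:
```python
from h import *
c=cams.get_calibration('wrist')
w=cv2.imread('pics/wb.png')[:,:,::-1].astype(int)
rest=(w[:,:,0]-w[:,:,2]); 
for v in range(120,300,10):
    print(v,' '.join('%d/%d'%(w[v,u,0],w[v,u,2]) for u in range(294,344,4)))
```

```text
120 157/85 158/85 206/119 206/116 205/115 204/117 206/117 207/119 207/119 207/120 205/118 205/117 204/116
130 155/82 159/85 207/119 206/119 205/118 204/116 205/115 204/116 204/117 204/115 206/118 211/121 214/123
140 154/84 154/82 174/95 199/112 179/98 173/94 157/84 157/85 156/82 156/83 156/83 156/83 155/83
150 155/82 157/84 156/84 154/82 155/83 155/82 156/82 156/84 156/83 155/82 156/83 155/82 156/83
160 126/50 122/46 119/50 168/87 186/97 189/100 193/102 163/83 128/50 136/50 145/51 153/54 162/58
170 175/60 129/49 163/81 191/101 199/104 139/54 214/122 192/101 173/78 170/59 163/57 161/56 162/56
180 126/46 111/44 111/43 133/62 189/99 200/107 201/108 195/103 159/55 153/55 160/56 161/56 161/56
190 164/59 129/48 128/47 127/50 184/95 195/102 202/110 198/105 173/63 177/62 177/60 178/62 179/62
200 161/56 167/59 128/47 127/46 173/87 189/98 203/109 200/107 175/69 176/60 178/61 179/63 180/63
210 162/56 156/54 129/48 128/46 150/73 188/97 203/109 201/108 171/83 132/47 131/45 148/51 131/44
220 109/43 108/43 106/40 119/44 126/54 186/96 194/103 201/108 189/100 123/43 124/45 123/43 121/43
230 111/44 105/41 103/40 104/40 104/42 178/92 190/99 203/111 197/103 149/53 158/54 166/58 172/59
240 172/61 160/58 167/62 154/62 123/57 183/95 192/101 198/106 190/100 172/89 134/71 136/72 137/72
250 190/106 133/71 134/71 136/73 150/135 173/150 177/149 171/147 132/112 118/101 114/92 151/81 151/81
260 193/109 177/98 128/68 129/69 118/78 115/99 114/99 114/101 116/101 114/100 115/98 152/81 152/82
270 145/18 145/63 196/111 180/100 126/69 111/96 112/97 113/98 114/100 110/94 112/94 149/79 149/81
280 79/64 79/63 79/64 80/63 80/64 79/63 79/64 80/64 80/64 79/64 80/65 78/63 77/62
290 88/74 87/72 88/72 86/71 87/73 87/73 87/73 87/73 86/73 87/73 87/74 86/74 87/75
```

Run:
```python
from h import *
c=cams.get_calibration('wrist');ct=cams.get_calibration('top')
for z in(.043,.03,.013):
    h,n=pt('wrist',314,170,z,c),pt('wrist',321.5,247,z,c);print(z,h,n,np.linalg.norm(n-h),np.arctan2(*(n-h)[1::-1]))
g=cv2.imread('pics/tz.png').astype(int)
for v in range(180,202,2): print(v,' '.join('%d/%d'%(g[v,u,2],g[v,u,0]) for u in range(168,200,2)))
print('top hole',pt('top',163.5,236,.043,ct))
s=observe();print(s['position'],s['dq'].round(3))
t=shot('scene','sb'); t=t.astype(int)
ps=lambda p:np.round(px('scene',p)); 
for s in(-.1,-.088,.015,.1): print(s,ps((.458+.949*s,.3765-.315*s,.043)))
```

```text
0.043 [0.39133912 0.38788091 0.043     ] [0.47752439 0.36823305 0.043     ] 0.08839649311128465 -0.2241418494139125
0.03 [0.39336244 0.38693378 0.03      ] [0.48290472 0.36652061 0.03      ] 0.09183963305379463 -0.2241418494139127
0.013 [0.39600833 0.38569522 0.013     ] [0.48994055 0.36428126 0.013     ] 0.09634220067092315 -0.22414184941391274
180 76/43 79/45 79/47 78/45 62/44 51/46 49/46 50/47 45/41 43/35 37/25 55/33 64/37 61/33 107/61 110/58
182 78/45 78/46 78/44 77/45 50/43 43/41 41/39 38/37 42/39 47/45 44/41 59/36 62/35 65/37 71/40 113/66
184 66/38 67/37 76/43 73/45 54/49 50/47 53/52 51/47 48/45 45/41 31/30 57/33 59/33 60/34 63/34 107/62
186 58/33 67/39 74/42 65/45 52/50 53/50 51/49 50/48 53/49 49/48 35/27 58/33 59/32 61/35 62/34 104/60
188 62/35 63/35 70/38 57/51 52/48 55/53 52/51 51/48 51/49 44/42 56/35 63/35 63/38 63/36 63/34 109/63
190 63/37 63/36 62/39 40/37 36/36 44/41 48/46 51/49 55/52 46/41 63/39 63/37 62/36 63/37 64/38 107/62
192 55/29 60/35 59/43 56/49 61/55 65/59 79/75 71/68 69/67 42/34 64/38 61/34 64/36 63/36 63/38 109/63
194 45/15 47/19 51/29 99/56 106/63 110/74 111/85 99/93 71/67 49/30 62/35 63/35 65/36 63/34 71/41 115/66
196 89/35 86/33 68/29 105/58 112/62 119/65 110/59 60/40 43/36 58/35 63/34 62/32 64/37 65/38 95/55 117/67
198 93/38 95/40 100/49 110/61 114/63 119/65 102/57 47/26 59/24 51/19 57/28 51/25 63/32 71/34 108/61 117/67
200 60/21 72/26 104/58 120/67 113/63 108/59 79/43 44/22 77/28 88/34 85/34 76/31 62/26 66/29 79/42 117/67
top hole [0.3789056  0.39999008 0.043     ]
[0.40922013 0.38770797 0.21873631] [ 0.034 -0.028  0.029  0.018  0.004  0.004  0.005]
-0.1 [399. 143.]
-0.088 [400. 145.]
0.015 [409. 167.]
0.1 [416. 187.]
```

Request:
{"method": "step_arm", "body": {
  "steps": [
    [-2,-35,0,0,0,0],
    [-2,-35,0,0,0,0],
    [-2,-35,0,0,0,0],
    [-2,-35,0,0,0,0],
    [-2,-35,0,0,0,0],
    [-2,-35,0,0,0,0],
    [-2,-35,0,0,0,0],
    [0,0,0,0,0,0],
    [0,0,0,0,0,0],
    [0,0,0,0,0,0]
  ]
}}

```text
clock: 60.37
position: [0.3971, 0.1412, 0.2204]
ee_rot: [0.502, 3.098, -0.001]
force: [-0.9, -0.2, -0.2]
width: 0.45
gripper_force: 0.0
```

Run:
```python
from h import *
t=shot('top','ty').astype(int);s=shot('scene','sy').astype(int)
a=cv2.imread('pics/tz.png',0).astype(np.float32);b=cv2.imread('pics/ty.png',0).astype(np.float32)
for n,(u0,u1,v0,v1) in dict(bristle=(178,196,160,192),handle=(158,182,196,240)).items():
    S=b[v0-12:v1+12,u0-12:u1+12];r=cv2.matchTemplate(S,a[v0:v1,u0:u1],cv2.TM_CCOEFF_NORMED);_,mx,_,l=cv2.minMaxLoc(r);print(n,'shift since tz',l[0]-12,l[1]-12,round(mx,3))
S0=cv2.imread('pics/s11.png',0).astype(int);S1=cv2.cvtColor(s.astype(np.uint8),cv2.COLOR_RGB2GRAY).astype(int)
# wrist calib check on first picture: hole & neck at known table pose
c=cams.get_calibration('wrist');c['world_to_cam']=np.load('c_w1.npy')
h,n=pt('wrist',327,155,.013,c),pt('wrist',328,258,.013,c);print('w1 hole-neck',np.linalg.norm(h-n),h,n)
print('scene now'); 
for v in range(136,196,3): print(v,' '.join('%d/%d'%(s[v,u,0],s[v,u,2]) for u in range(388,432,3)))
```

```text
bristle shift since tz 0 0 0.993
handle shift since tz 0 0 0.993
w1 hole-neck 0.10524517777803223 [0.37659007 0.2187046  0.013     ] [0.48165746 0.2248194  0.013     ]
scene now
136 183/91 182/88 180/88 185/93 177/90 175/86 184/89 189/92 184/88 181/89 182/90 179/88 176/85 173/87 167/82
139 178/86 173/86 177/85 139/66 152/69 176/83 181/90 182/89 184/91 178/89 175/86 162/80 158/77 154/76 157/78
142 185/91 184/91 183/90 102/50 181/85 159/72 184/91 172/84 164/82 158/78 160/75 162/80 157/76 164/78 167/83
145 187/92 191/95 188/91 137/65 148/67 165/77 162/79 163/78 162/81 161/78 169/85 171/85 167/82 167/80 166/81
148 159/80 169/82 161/78 164/79 118/54 163/73 162/81 164/82 170/81 164/80 113/36 172/85 172/84 172/84 174/85
151 90/27 155/65 145/66 139/61 87/36 160/73 146/56 133/42 132/39 121/34 101/34 177/89 180/91 181/90 172/84
154 87/31 119/34 76/29 70/24 86/31 154/72 149/65 104/33 104/33 101/30 129/52 173/85 173/83 175/86 176/85
157 98/32 96/35 65/21 92/31 94/28 134/63 165/74 109/36 108/32 106/31 145/64 178/88 176/87 180/91 169/81
160 115/34 67/24 68/26 111/36 110/35 97/48 161/71 119/44 107/
[... 488 characters left out ...]
/33 69/28 64/19 74/62 81/70 82/70 71/47 79/30 125/47 138/61 154/72 145/80
178 178/88 178/88 118/55 103/30 77/29 86/40 64/53 69/56 64/54 65/53 94/46 140/69 171/84 172/82 124/88
181 181/87 160/79 164/82 93/47 90/45 89/44 63/40 74/64 71/62 65/49 104/54 105/52 136/67 172/83 126/102
184 174/83 170/85 177/85 163/81 93/49 88/42 85/40 54/21 57/19 58/18 109/53 109/54 104/50 98/57 122/100
187 183/94 182/89 125/63 165/41 185/0 147/27 89/42 58/25 58/21 57/22 87/41 106/50 102/50 101/79 110/93
190 173/83 163/80 103/45 124/10 181/0 166/40 147/60 137/62 121/55 65/31 72/34 107/54 102/58 109/93 109/91
193 185/91 179/87 153/76 133/59 145/65 144/66 145/68 141/63 143/67 145/66 143/63 125/60 94/60 136/119 138/120
```

Run:
```python
from h import *
c=cams.get_calibration('wrist')
cw=dict(c);
def tri(rays):
    A=np.zeros((3,3));b=np.zeros(3)
    for o,d in rays:
        d=d/np.linalg.norm(d);P=np.eye(3)-np.outer(d,d);A+=P;b+=P@o
    x=np.linalg.solve(A,b);return x.round(4),[round(np.linalg.norm(np.cross(x-o,d/np.linalg.norm(d))),4) for o,d in rays]
bias=np.array([.002,.004,0])
def T(u,v): o,d=ray('top',u,v);return o+bias,d
for n,t,s in(('hole',(163.5,236),(400,142)),('neck',(179,194),(407.5,170.5)),('tip',(189.3,163),(414,190))): print(n,tri([T(*t),ray('scene',*s)]))
# same check on the placed state: ref initial lids etc
print('check wide rim',tri([T(130+311/3.333,90+103/3.333),ray('scene',411,206)]))
```

```text
hole (array([0.3809, 0.3956, 0.0652]), [np.float64(0.0017), np.float64(0.0017)])
neck (array([0.4789, 0.3674, 0.0358]), [np.float64(0.0022), np.float64(0.0022)])
tip (array([0.5529, 0.3435, 0.0303]), [np.float64(0.0029), np.float64(0.0029)])
check wide rim (array([0.6428, 0.2515, 0.0958]), [np.float64(0.0002), np.float64(0.0002)])
```

The top view hasn't changed since, and triangulation puts the tail at z ≈ 0.07 with the bristles low. So the brush has tipped forward over the front bar, about 0.33 rad bristles-down. I'll pick it up with the tool pitched to match, level it and lay it again.

Request:
{"method": "step_arm", "body": {
  "steps": [
    [6,34,-6,0,0,0.04],
    [6,34,-6,0,0,0],
    [6,34,-6,0,0,0],
    [6,34,-6,0,0,0],
    [6,34,-6,0,0,0],
    [6,34,-6,0,0,0],
    [5,34,-6,0,0,0],
    [0,0,0,0.023,0.079,0],
    [0,0,0,0.023,0.079,0],
    [0,0,0,0.023,0.079,0],
    [0,0,0,0.023,0.079,0],
    [0,0,0,0,0,0],
    [0,0,0,0,0,0],
    [0,0,0,0,0,0]
  ]
}}

```text
clock: 61.63
position: [0.4373, 0.3804, 0.1777]
ee_rot: [-0.391, -2.791, -0.064]
force: [-1.7, 0.4, 0.1]
width: 0.449
gripper_force: 0.0
```

Run:
```python
from h import *
s=observe();M=R.from_rotvec(s['ee_rot']).as_matrix();p=s['position']
print(p,(np.array([.438,.379,.046])-p).round(4)*1000,M.round(3),s['joints'].round(2))
c=cams.get_calibration('wrist');w=shot('wrist','wd').astype(int)
h=np.array([.96,-.28,0])*np.cos(.33)-np.array([0,0,1])*np.sin(.33);nk=np.array([.479,.367,.041])
for n,k in(('hole',-.103),('grip',-.045),('neck',0)): print(n,np.round(px('wrist',nk+k*h,c),1))
for v in range(90,280,10): print(v,' '.join('%d/%d'%(w[v,u,0],w[v,u,2]) for u in range(294,350,4)))
```

```text
[0.43733503 0.3803573  0.17772911] [   0.7   -1.4 -131.7] [[-0.911  0.275 -0.308]
 [ 0.26   0.962  0.088]
 [ 0.32  -0.    -0.947]] [-0.56  0.54 -0.13  1.57 -0.21  1.23  0.71]
hole [317.4 181. ]
grip [317.2 242.5]
neck [317.  285.8]
90 169/93 169/94 171/95 220/130 224/133 223/132 224/132 224/134 225/134 227/134 227/135 227/135 227/135 227/135
100 167/93 167/93 168/92 196/111 224/134 223/132 223/132 222/130 221/129 220/129 219/129 219/129 219/128 220/130
110 164/89 164/90 163/89 169/92 216/126 218/127 221/130 225/134 228/135 229/136 231/138 231/139 230/138 228/136
120 171/93 171/94 173/95 174/95 227/135 225/134 223/132 223/132 224/134 225/134 226/133 227/134 227/136 227/134
130 209/121 171/93 171/93 172/94 222/130 229/136 229/136 229/137 229/137 229/137 228/135 227/135 226/134 225/134
140 173/95 172/94 223/131 227/135 225/133 223/132 220/130 219/128 216/125 214/124 213/123 211/122 210/121 209/120
150 160/86 160/86 185/103 211/121 210/120 211/121 212/123 213/123 213/124 213/125 213/125 211/121 212/121 210/120
160 160/87 160/87 207/120 212/123 211/123 211/121 211/120 211/120 211/122 212/
[... 500 characters left out ...]
202/108 212/115 209/114 175/80 160/58 160/58 160/56 158/56 160/55
220 163/58 133/49 131/49 130/51 189/100 199/107 212/116 209/114 189/93 180/64 180/64 180/65 180/62 180/63
230 184/65 137/52 136/50 136/51 184/97 197/106 213/117 210/114 195/99 182/65 182/64 181/63 181/65 180/64
240 169/58 136/50 136/50 135/49 167/85 196/104 211/115 208/112 197/105 184/65 183/64 182/64 182/65 180/63
250 117/44 116/41 133/48 133/48 164/84 195/103 205/112 209/114 201/108 132/49 131/47 130/46 130/47 130/45
260 113/42 113/41 116/44 129/45 151/75 194/101 203/110 209/115 203/108 120/41 119/43 117/42 116/43 114/42
270 182/64 177/63 165/58 117/46 157/79 193/101 200/108 210/115 203/109 181/86 183/65 183/63 184/64 183/62
```

The model fits: predicted hole (317,181), seen (316,180). I'll descend and grip.

Request:
{"method": "step_arm", "body": {
  "steps": [
    [1,-1,-25,0,0,0.03],
    [0,0,-35,0,0,0],
    [0,0,-35,0,0,0],
    [0,0,-20,0,0,0],
    [0,0,-11,0,0,0],
    [0,0,-5,0,0,0],
    [0,0,0,0,0,0],
    [0,0,0,0,0,0]
  ]
}}

```text
clock: 62.35
position: [0.4396, 0.3793, 0.0484]
ee_rot: [-0.35, -2.797, -0.06]
force: [0.1, 0.6, -0.0]
width: 0.448
gripper_force: 0.0
```

Request:
{"method": "step_arm", "body": {
  "steps": [
    [0,0,0,0,0,0],
    [0,0,0,0,0,0],
    [0,0,0,0,0,0],
    [0,0,0,0,0,0],
    [0,0,0,0,0,0],
    [0,0,0,0,0,0]
  ],
  "gripper": 0.05,
  "force": 30
}}

```text
clock: 62.85
position: [0.4395, 0.3784, 0.0473]
ee_rot: [-0.351, -2.795, -0.058]
force: [-0.4, 0.3, 2.1]
width: 0.192
gripper_force: 30.0
```

Request:
{"method": "step_arm", "body": {
  "steps": [
    [0,0,10,0,0,0],
    [0,0,20,0,0,0],
    [0,0,20,0,0,0],
    [-5,2,10,-0.02,-0.08,0],
    [-6,3,0,-0.02,-0.08,0],
    [-6,3,0,-0.02,-0.08,0],
    [-6,3,0,-0.02,-0.08,0],
    [-6,3,0,0,0,0.04],
    [0,0,0,0,0,0],
    [0,0,0,0,0,0]
  ]
}}

```text
clock: 63.68
position: [0.4108, 0.3922, 0.1073]
ee_rot: [0.328, 3.123, 0.002]
force: [1.1, -0.5, -0.5]
width: 0.192
gripper_force: 30.0
```

```bash
python3 need.py .405 .3957 .037 1.359
python3 - <<'E'
from h import *
s=observe();M=R.from_rotvec(s['ee_rot']).as_matrix();p=s['position'];c=cams.get_calibration('wrist');w=shot('wrist','we').astype(int)
for dth in(-.1,0,.1):
  b=-M[:,0]*np.cos(dth)+M[:,2]*np.sin(dth)  # +dth: tip down
  g=p-.003*M[:,2]
  print(dth,[np.round(px('wrist',g+b*k-M[:,2]*.0065,c),1) for k in(-.058,.045)])
for v in range(120,300,6): print(v,' '.join('%d/%d'%(w[v,u,0],w[v,u,2]) for u in range(298,342,4)))
E
```

```text
pos [0.4108 0.3922 0.1073] d [ -5.8   3.5 -70.3] rot [-0.001  0.002 -0.003] q [-0.83  0.47 -0.04  1.85  0.02  0.82  0.48] F [ 1.1 -0.5 -0.5]
-0.1 [array([317.5, 149. ]), array([317.6, 343.4])]
0 [array([317.4, 149.7]), array([317.7, 338.1])]
0.1 [array([317.3, 151.7]), array([317.7, 332.4])]
120 192/108 121/59 134/67 137/70 135/67 136/67 137/68 141/71 140/71 139/69 200/114
126 123/61 128/63 133/67 137/69 140/69 143/71 146/73 144/71 140/71 134/67 142/71
132 133/66 136/68 143/72 129/62 96/41 96/39 97/39 140/69 141/71 139/70 141/71
138 134/67 135/66 138/70 105/46 94/40 93/36 94/37 125/58 145/72 140/70 140/70
144 127/63 128/64 138/70 138/68 110/48 96/38 122/55 146/71 141/70 131/65 132/65
150 122/58 126/60 134/66 134/66 141/70 143/72 144/71 145/73 139/69 129/63 128/64
156 123/62 121/58 131/65 134/65 139/69 143/71 143/70 142/70 138/68 126/62 132/66
162 146/76 113/54 126/62 131/64 135/67 139/68 140/69 138/68 137/69 134/66 147/78
168 122/49 112/55 127/64 130/64 136/67 138/68 138/69 138/68 136/68 132/64 127/56
174 108/40 112/55 125/63 129/63 134/66 138/68 139/68 137/66 135/68 132/66 110/39
18
[... 867 characters left out ...]
 134/64 130/63 156/55
246 95/71 74/40 166/84 177/91 181/93 179/92 138/69 134/65 133/65 109/52 54/32
252 64/44 73/40 165/85 177/92 182/94 194/102 149/74 128/62 114/56 105/51 53/30
258 52/33 67/38 163/82 177/92 179/92 185/96 169/86 126/62 111/55 105/50 50/30
264 48/29 65/38 161/81 177/93 163/84 169/87 181/94 175/90 111/55 104/50 50/27
270 46/28 60/36 151/76 163/83 165/84 169/85 181/94 177/92 136/66 107/51 48/28
276 48/34 57/36 139/73 152/77 154/78 158/81 171/88 166/86 165/85 151/77 47/30
282 71/59 69/57 70/59 70/58 72/60 72/59 72/60 71/60 71/59 70/59 64/52
288 76/66 75/65 75/65 75/65 76/65 76/65 76/66 77/65 77/66 76/66 77/66
294 78/68 77/67 78/68 79/69 78/68 79/69 79/69 79/68 78/68 78/67 80/71
```

Request:
{"method": "step_arm", "body": {
  "steps": [
    [2,2,-20,0,0,0],
    [0,0,-25,0,0,0],
    [0,0,-15,0,0,0],
    [0,0,-6,0,0,0],
    [0,0,-3,0,0,0],
    [0,0,0,0,0,0],
    [0,0,0,0,0,0]
  ]
}}

```text
clock: 64.32
position: [0.4141, 0.3934, 0.0384]
ee_rot: [0.333, 3.12, 0.002]
force: [-0.2, 1.0, -0.4]
width: 0.191
gripper_force: 30.0
```

Request:
{"method": "step_arm", "body": {
  "steps": [
    [0,0,-2,0,0,0],
    [0,0,0,0,0,0],
    [0,0,0,0,0,0]
  ]
}}

```text
clock: 64.57
position: [0.4142, 0.3938, 0.0378]
ee_rot: [0.332, 3.119, 0.003]
force: [-2.1, -5.7, 17.9]
width: 0.193
gripper_force: 30.0
```

Request:
{"method": "step_arm", "body": {
  "steps": [
    [0,0,1,0,0,0],
    [0,0,0,0,0,0]
  ],
  "force": 5
}}

```text
clock: 64.73
position: [0.4136, 0.3943, 0.0377]
ee_rot: [0.331, 3.12, 0.004]
force: [0.2, -2.3, 8.7]
width: 0.196
gripper_force: 5.0
```

Request:
{"method": "step_arm", "body": {
  "steps": [
    [0,0,0,0,0,0],
    [0,0,0,0,0,0],
    [0,0,0,0,0,0],
    [0,0,0,0,0,0],
    [0,0,0,0,0,0],
    [0,0,0,0,0,0],
    [0,0,10,0,0,0],
    [0,0,20,0,0,0],
    [0,0,30,0,0,0],
    [0,0,35,0,0,0],
    [0,0,35,0,0,0],
    [0,0,0,0,0,0],
    [0,0,0,0,0,0]
  ],
  "gripper": 0.36
}}

```text
clock: 65.82
position: [0.4133, 0.3955, 0.1699]
ee_rot: [0.328, 3.118, 0.009]
force: [-0.5, -0.2, -0.5]
width: 0.359
gripper_force: 0.0
```

Run:
```python
from h import *
s=observe();c=cams.get_calibration('wrist');w=shot('wrist','wf').astype(int);print(s['position'],s['width'])
np.save('cwf.npy',c['world_to_cam'])
h=np.array([.978,-.21,0]);mid=np.array([.4355,.389,.043])
for n,k in(('hole',-.09),('neck',.015),('fer end',.055)): print(n,np.round(px('wrist',mid+k*h,c),1))
for v in range(110,290,6): print(v,' '.join('%d/%d'%(w[v,u,0],w[v,u,2]) for u in range(294,346,4)))
```

```text
[0.41332628 0.39552633 0.16992384] 0.3592425243279688
hole [315.7 121.6]
neck [315.8 235. ]
fer end [315.9 272.6]
110 158/85 155/83 154/81 154/82 151/81 188/105 203/115 202/113 201/113 201/113 201/114 201/114 202/115
116 155/83 151/82 150/80 149/78 153/77 173/90 178/92 169/87 177/94 204/116 204/117 203/117 203/116
122 163/88 151/81 151/81 162/83 191/101 177/89 161/75 187/98 189/100 188/102 201/113 200/113 201/113
128 151/81 150/80 147/78 185/97 209/113 147/60 130/48 188/98 194/102 191/101 202/114 203/116 205/117
134 154/82 149/79 149/80 170/87 193/102 209/114 224/126 186/98 187/98 192/106 205/118 210/121 209/120
140 130/67 130/69 133/69 146/77 175/89 196/104 205/109 195/103 182/94 153/80 155/82 156/82 155/83
146 133/69 133/70 133/69 133/68 174/90 192/101 198/104 196/103 181/95 153/81 154/81 154/80 153/82
152 132/69 132/69 132/68 144/74 173/89 191/100 198/106 196/103 181/93 152/78 153/80 153/80 153/81
158 111/42 109/43 109/42 115/45 174/90 184/95 197/104 196/105 180/92 123/44 123/46 123/44 122/44
164 149/52 147/51 127/46 113/44 174/90 184/96 198/105 196/103 181/91 141/51 141/50 139/49
[... 1244 characters left out ...]
0/156 118/51 120/47 119/47
248 161/57 123/45 114/90 154/141 151/137 152/138 158/144 158/144 158/143 156/142 171/66 175/62 175/65
254 132/71 130/70 131/99 168/155 167/153 166/153 173/158 174/159 174/159 172/159 134/72 135/72 135/69
260 131/72 132/70 130/97 168/155 167/153 167/153 173/159 174/160 172/159 171/158 148/83 138/74 125/68
266 127/68 126/70 107/84 160/147 159/146 160/147 166/152 165/152 166/152 162/149 145/81 151/82 151/82
272 125/68 127/69 130/93 166/153 141/129 115/103 119/105 118/106 119/106 116/103 150/83 150/81 149/80
278 74/58 75/59 73/59 71/58 71/58 71/58 70/57 70/58 71/58 71/58 76/60 76/60 75/59
284 78/66 77/65 79/68 77/66 79/68 77/68 80/69 79/68 79/70 79/68 78/68 78/68 79/69
```

Hole (316,126) and neck (v≈238) are 112 px apart, against 113 predicted for a level brush at bar height, so it lies level about 7 mm forward of centre. I'll retreat, confirm with the top and scene views, then hand in.

Request:
{"method": "step_arm", "body": {
  "steps": [
    [-2,-35,10,0,0,0],
    [-2,-35,0,0,0,0],
    [-2,-35,0,0,0,0],
    [-2,-35,0,0,0,0],
    [-2,-35,0,0,0,0],
    [-2,-35,0,0,0,0],
    [-2,-35,0,0,0,0],
    [-2,-35,0,0,0,0],
    [-2,-35,0,0,0,0],
    [0,0,0,0,0,0],
    [0,0,0,0,0,0],
    [0,0,0,0,0,0],
    [0,0,0,0,0,0],
    [0,0,0,0,0,0]
  ]
}}

```text
clock: 67.03
position: [0.3942, 0.0805, 0.1767]
ee_rot: [0.325, 3.122, 0.002]
force: [-0.1, -0.6, 0.3]
width: 0.362
gripper_force: 0.0
```

Run:
```python
from rim import *
ct=cams.get_calibration('top');t=shot('top','tx');g=cv2.cvtColor(t,cv2.COLOR_RGB2GRAY)
a=cv2.imread('pics/t11.png',0).astype(np.float32);tz=cv2.imread('pics/tz.png',0).astype(np.float32);b=g.astype(np.float32)
def sh(ref,n,u0,u1,v0,v1):
    S=b[v0-14:v1+14,u0-14:u1+14];r=cv2.matchTemplate(S,ref[v0:v1,u0:u1],cv2.TM_CCOEFF_NORMED);_,mx,_,l=cv2.minMaxLoc(r);print(n,l[0]-14,l[1]-14,round(mx,3))
sh(a,'bristle vs laid',168,184,170,192);sh(a,'ferrule vs laid',162,182,186,206)
sh(tz,'wlid vs tz',195,245,100,150);sh(tz,'nlid vs tz',135,182,118,165);sh(tz,'stack vs tz',285,355,95,165);sh(tz,'candle',262,290,62,90);sh(tz,'eggs',405,505,95,165)
m=np.zeros_like(g);m[155:195,160:205]=(g[155:195,160:205]<32)
n,l,st,ce=cv2.connectedComponentsWithStats(m);i=1+st[1:,4].argmax();print(st[i],ce[i])
for y in range(204,246,4): k=np.r_[148:195][g[y,148:195]>78];print(y,k)
s=cams.get_image('scene');cv2.imwrite('pics/sx.png',s[:,:,::-1]);s0=cv2.imread('pics/s11.png',0);S=cv2.cvtColor(s,cv2.COLOR_RGB2GRAY)
r=cv2.matchTemplate(S[140:200,380:430],s0[152:186,394:418],cv2.TM_CCOEFF_NORMED);print('scene ferrule/bristle',cv2.minMaxLoc(r)[1],np.array(cv2.minMaxLoc(r)[3])+[380-394,140-152])
# lids in the scene: circle-centre of lid disc vs jar
c7=cams.get_calibration('wrist');c7['world_to_cam']=np.load('cwf.npy')
for x in(-.046,-.034,.034,.046): print('bar',x,np.round(px('wrist',(.4315+x*.978+.21*.03,.390-x*.21+.978*.03,.03),c7)))
```

```text
bristle vs laid 0 -3 0.962
ferrule vs laid 0 -3 0.894
wlid vs tz 0 0 0.993
nlid vs tz 0 0 0.996
stack vs tz 0 0 0.995
candle 0 0 0.997
eggs 0 0 0.954
[170 170  14  19 190] [176.62631579 179.13684211]
204 [148 149 150 167 168 169 170 171 172 173 174 175 176]
208 [148 149 165 166 167 168 169 170 171 172 173]
212 [166 167 168 169 170 171]
216 [165 166 167 168 169 170 194]
220 [164 165 166 167 168 169 193 194]
224 [163 164 165 166 167 168 169 192 193 194]
228 [162 163 164 165 166 167 168 191 192 193 194]
232 [161 162 163 164 165 166 167 190 191 192 193 194]
236 [160 161 162 163 164 165 166 190 191 192 193 194]
240 [148 153 154 155 156 157 158 159 160 161 162 163 164 165 191 192 193 194]
244 [148 149 150 151 152 153 154 155 156 157 158 159 160 161 162 163 164 168
 192 193 194]
scene ferrule/bristle 0.9251543283462524 [0 0]
bar -0.046 [348. 165.]
bar -0.034 [348. 178.]
bar 0.034 [346. 244.]
bar 0.046 [345. 255.]
```

```bash
python3 -c "
from cell import job
print(job.sign_off())"
```

```text
the job is handed in; nothing more can be done
None
```

I handed the job in at about 67 s with every part carried out; the sign-off gave no verdict, so I can't say it passed. The brush was dipped in both jars and laid level on the rest (re-laid after it was knocked), both lids went on, and the four empty tumblers are stacked on the steel tray. The egg tumblers, jars and candle showed no movement in the images.

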